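# Nest the parts cups away under the dust hood

## Task

Use the hook to catch the loop of the parts tray under the clear dust hood and pull the tray all the way out, then nest all the loose aluminium cups upright, one inside another, into the tray's own cup. Then push the tray fully home again under the hood with the stack in it, and leave the hook lying wholly on its cork pad. Do not knock over or shift the other things on the bench.

Things in the scene. Friction and masses are not known exactly. Their poses are not given: they have to be found in the camera images.
- caddy: parts caddy, fixed: aluminium base plate 150 mm wide, 8 mm thick, x -130 to 210 mm; over x 0 to 210 mm a clear acrylic dust hood, 150 mm wide, 165 mm high (roof's underside 160 mm up), open only at its front, towards the robot. Origin: at bench level under the middle of the hood's front edge; x straight into the hood, y across
- tray (a joint): how far the steel tray is drawn out of the hood, m: 0 fully home, 0.185 at the stop, fully out (it moves along the caddy's -x). Stays where it is left; slides with 2 to 4 N. The tray is 100 mm wide; its upright front panel reaches 56 mm above the bench
- loop: the tray's pull loop, a level staple of 7 mm steel bar on the tray's front panel, under the hood when the tray is home (cross bar then 34 mm inside the hood's front edge). Origin: middle of its root on the panel's face, 40 mm above the bench; axes as the caddy's. Cross bar 52 mm long along y, at x = -30 mm; opening between bar and panel 26 mm (x) by 45 mm (y), open up and down
- traycup: the tray's own cup, fixed on the tray and of the same shape as the loose cups; the stack is built in it. Origin: centre of its underside, 14 mm above the bench, 43 mm behind the loop's origin; z up. When the tray is fully out its axis is 78 mm in front of the hood's front edge
- hook: the hook: wooden handle block 90 x 28 x 34 mm (x, y, z); from its +x end, 26 mm above its underside, an 8 mm steel rod, ending in an 8 mm finger bent down to 2 mm above the underside's level. Stands flat on the handle's underside, finger down. 160 mm long, about 120 g. Origin: centre of the handle's underside, x towards the finger, z up
- hook_tip (a point): point on the hook at the level of the handle's underside, straight below the axis of the bent-down finger (115 mm ahead of the hook's origin)
- hook_end (a point): point on the hook: middle of the handle's rear bottom edge (45 mm behind the hook's origin)
- pad: the hook's cork pad, fixed to the bench, 240 x 120 x 4 mm (x, y, z). Origin: centre of its underside
- cup1: loose thick-bottomed aluminium parts cup standing open end up, one of two to four alike: 48 mm high; upright collar 62 mm across from 36 mm up to the rim, below it a cone from 54 mm down to a foot 34 mm across; wall 2.5 mm, bottom 20 mm thick, so a cup nested in another sits 20 mm higher, with about 3 mm side play; about 110 g. Origin: centre of the underside, z up the axis
- cup2: loose thick-bottomed aluminium parts cup standing open end up, one of two to four alike: 48 mm high; upright collar 62 mm across from 36 mm up to the rim, below it a cone from 54 mm down to a foot 34 mm across; wall 2.5 mm, bottom 20 mm thick, so a cup nested in another sits 20 mm higher, with about 3 mm side play; about 110 g. Origin: centre of the underside, z up the axis
- cup3: loose thick-bottomed aluminium parts cup standing open end up, one of two to four alike: 48 mm high; upright collar 62 mm across from 36 mm up to the rim, below it a cone from 54 mm down to a foot 34 mm across; wall 2.5 mm, bottom 20 mm thick, so a cup nested in another sits 20 mm higher, with about 3 mm side play; about 110 g. Origin: centre of the underside, z up the axis
- cup4: loose thick-bottomed aluminium parts cup standing open end up, one of two to four alike: 48 mm high; upright collar 62 mm across from 36 mm up to the rim, below it a cone from 54 mm down to a foot 34 mm across; wall 2.5 mm, bottom 20 mm thick, so a cup nested in another sits 20 mm higher, with about 3 mm side play; about 110 g. Origin: centre of the underside, z up the axis
- loupe: bystander: a black eye loupe standing upright, 50 mm high, 46 mm across. Origin: centre of the underside
- jar: bystander: a small amber glass jar with a black cap, 62 mm high, 48 mm across. Origin: centre of the underside
- sorter: bystander: a round steel sorting tray with four compartments, 110 mm across, 22 mm high. Origin: centre of the underside
- holder: bystander: a black movement holder with two steel rods, 60 x 110 x 26 mm. Origin: centre of the underside
- casering: bystander: a brass casing ring 56 mm across, 12 mm high, lying flat. Origin: centre of the underside
- driver: bystander: a screwdriver 150 mm long, lying down. Origin: on its underside

How it is judged:
On the way, in this order (a step that is already met when the one before it is completed fails the run):
1. the hook has caught the loop and is pulling the tray out (drawn out more than 40 mm) (value of joint tray above 0.04 m and contact force between hook and loop above 0.2 N), for 0.05 s.
2. the tray is all the way out (within 20 mm of its stop) (value of joint tray above 0.165 m), for 0.2 s.
3. all the cups are nested in the tray's cup, upright and released, with the tray still out (horizontal distance between each of cup1, cup2, cup3, cup4 and traycup below 0.01 m and angle between each of cup1, cup2, cup3, cup4's own z axis and vertical below 0.12 rad and z of each of cup1, cup2, cup3, cup4 in the frame of traycup below 0.088 m and contact force between each of cup1, cup2, cup3, cup4 and the fingers below 0.1 N and value of joint tray above 0.1 m), for 0.3 s.
4. the tray is pushed fully home (value of joint tray below 0.008 m), for 0.2 s.
At the end, for the whole second after the job is handed in: Tray home within 8 mm; every cup present nested upright in the tray's own cup (axes within 10 mm, tilt under 0.12 rad, origin at most 88 mm above the tray cup's); hook flat with both ends over the cork pad (3 mm leeway); all released and at rest (horizontal distance between each of cup1, cup2, cup3, cup4 and traycup below 0.01 m and angle between each of cup1, cup2, cup3, cup4's own z axis and vertical below 0.12 rad and z of each of cup1, cup2, cup3, cup4 in the frame of traycup below 0.088 m and contact force between each of cup1, cup2, cup3, cup4 and the fingers below 0.1 N and x of hook_tip in the frame of pad between -0.123 and 0.123 m and y of hook_tip in the frame of pad between -0.063 and 0.063 m and height (world z) of each of hook_tip, hook_end below 0.025 m and x of hook_end in the frame of pad between -0.123 and 0.123 m and y of hook_end in the frame of pad between -0.063 and 0.063 m and linear speed of each of cup1, cup2, cup3, cup4, hook below 0.02 m/s and value of joint tray below 0.008 m); the robot touches nothing.
It fails at once if a bystander is shifted more than 60 mm (distance of any of loupe, jar, sorter, holder, casering, driver from where it was at the start of the episode above 0.06 m).
It fails at once if a bystander is knocked over (angle between any of loupe, jar, sorter, holder, casering's own z axis and vertical above 0.6 rad).
Of cup1, cup2, cup3, cup4 only 2 to 4 are there at a start; the rules pass over those that are not, and their reading is None.
At some moment in a run one of cup1, cup2, cup3, cup4, hook may be knocked a few centimetres aside while the robot is not near it.
It also fails if it takes over 210 s, if anything falls off the work surface, if the arm or the gripper's body presses on something with over 40 N, if the wrist force passes 120 N, or if a joint passes its speed limit or range.

## Robot

A 6-joint arm with a two-finger parallel gripper is mounted at the origin on the work surface. World frame = base frame: x ahead of the robot, y to its left, z up, the work surface at z = 0. Lengths are in m, angles in rad, forces in N, time in s.
With the tool pointing down it reaches from about 0.375 to 0.975 m from the base axis. Payload 3.8 kg.
Tool frame: the origin (TCP) lies at the very end of the fingers, on their centre line; the grasp point (between the pads) lies 19 mm behind it; z points along the fingers, y is the direction in which the jaws open and shut (so a half turn about z gives the same grasp; the last joint's range is limited). The gripper opens to 85 mm and grips with 20 to 120 N. Pads are 22 mm wide; open, the fingers measure 114 mm over their backs; the gripper's body (76 mm by 85 mm) begins 54 mm behind the grasp point. The pads swing forward as they close: fully open they stand 13 mm farther back than shut.
Start: joints at [1.306, 0.264, 1.604, -0, 1.274, -0.037], TCP at [0.152, 0.658, 0.231] pointing down, gripper open.
Joint ranges: [-2.63, 2.63], [-0.94, 2.18], [0.31, 2.57], [-1.31, 4.45], [0, 2.66], [-2.55, 2.55]. Speed limits (rad/s): [2.57, 2.57, 3.14, 3.14, 3.14, 3.14].

## Interface

Orientations are given as a rotation vector (axis times angle).
In Python, from workcell import bot, viewer gives the robot as it stands.
- The arm moves only by the tool jog_arm, never from a script. Its argument "motion" is a list of rows, each an object of numbers: "dx", "dy", "dz": the shift along the world's x, y, z in cm; "turn": the turn about the world's z in rad. A call has 1 to 12 rows; each row shifts and turns the commanded pose from where the row before left it; what a row does not reach is not made up. A row lasts 1/12 s, in which the tool goes at most 41.7 mm and 7.16 degrees, less where a joint would pass 70% of its speed; a pose out of reach is approached as far as the arm can. A call is refused whole if a number of a shift passes 4.17 or a number of a turn 0.125, either way. A call with a gripper value outside its range is refused whole. "fingers" is the finger opening in cm, from 0 to 8.54, set as the call begins (left out, the last holds). The fingers move at their own pace and stop on an object; "grip_force" is the grip in N (left out, the last holds). Time passes only in rows, so rows that do not move let the fingers close. It gives the time, the measured TCP pose, the force and the opening at its end, in the units of the state.
- bot.read_state(): the state, without advancing time (a new reading comes with each control period).
- viewer.read_camera(name): name is "side" or "top" or "wrist"; returns (picture, depth): 400x640x3 uint8, red, green, blue; 400x640 float32, m along the optical axis (not along the pixel's ray), 0 where there is no reading.
- viewer.camera_info(name): a dict with "vertical_fov" (degrees; the focal length in pixels is half the picture's height over the tangent of half this angle, whatever the lens; pixels are square), "cx", "cy" (the principal point, pixels), "R" (3x3) and "t" (3): a world point X has camera coordinates R X + t. Camera axes: x right, y down, z forward; pixel columns grow to the right and rows downward; lengths in m; the calibration is good to about 2 mm. A picture is of the moment at which its call begins: read the wrist's pose just before it. camera_info takes no time and is no camera call; for the wrist camera it gives the pose at the moment of the call.
- bot.finish_job(): hands the job in, once; it reports no verdict.
The state is a dict: "time": time; "q": joint angles; "joint_vel": joint speeds; "joint_torque": joint torques, N m; "tool_pos": TCP position; "tcp_rot": TCP orientation; "wrist_force": force on the tool from outside, world axes, zero at the start; "torque": the same for the moment, N m; "width": opening from 0.0 (shut) to 1.0 (fully open).
Only numpy, scipy, OpenCV 4.12 (cv2) and the standard library are available. Lean on these libraries where they do the work, as an engineer would, in place of code of your own. Each camera call takes 0.05 s, during which the arm holds its last target. There are 200 camera calls.

## Working session

There is one attempt and no reset: what is moved stays moved. The work goes in short steps, Python scripts to look and compute and a tool call to move; the robot and the scene stay as the last step left them, time stands still between calls to the robot, and variables do not carry over. Pictures are saved under pics/ and viewed, about 12 in all and at most 16, crops included, and the job is handed in when it is done.

Besides the shell and the picture viewer there is one more tool, called after "Call:" as name(argument=value, ...) on one line, values as JSON. jog_arm: Moves the arm, as the interface text tells. Its arguments: {"type":"object","properties":{"motion":{"type":"array"},"fingers":{"type":"number"},"grip_force":{"type":"number"}},"required":["motion"]}

```bash
mkdir -p pics
cat > h.py <<'E'
import numpy as np, cv2
from workcell import bot, viewer
def cam(n):
    i=viewer.camera_info(n); p,d=viewer.read_camera(n); return p,d,i
def world(i,u,v,d):
    f=200/np.tan(np.radians(i['vertical_fov'])/2)
    u,v,d=map(np.asarray,(u,v,d))
    c=np.stack([(u-i['cx'])/f*d,(v-i['cy'])/f*d,d],-1)
    return (c-np.array(i['t']))@np.array(i['R'])
def plane(i,u,v,z):
    R=np.array(i['R']);o=-R.T@np.array(i['t']); r=world(i,u,v,np.ones(np.shape(u)))-o
    return o+r*((z-o[2])/r[...,2])[...,None]
def pix(i,X):
    f=200/np.tan(np.radians(i['vertical_fov'])/2)
    c=np.array(i['R'])@np.array(X)+np.array(i['t']); return f*c[0]/c[2]+i['cx'],f*c[1]/c[2]+i['cy']
def save(n,p): cv2.imwrite('pics/'+n+'.png',p[...,::-1])
E
python3 - <<'E'
from h import *
for n in('top','side'):
    p,d,i=cam(n); save(n+'0',p); np.savez(n+'0',p=p,d=d); print(n,i)
s=bot.read_state();print(s)
E
```

```text
top {'vertical_fov': 43.95918714511562, 'cx': 326.3270470968666, 'cy': 195.21447336561206, 'R': array([[-0.01829998, -0.99968271, -0.01730888],
       [-0.98125788,  0.02127876, -0.1915207 ],
       [ 0.19182824,  0.01347965, -0.98133594]]), 't': array([0.02138291, 0.5771887 , 1.56976495])}
side {'vertical_fov': 54.65871733515573, 'cx': 321.6220265100261, 'cy': 195.83514079124697, 'R': array([[-0.9719891 , -0.23393947, -0.02257224],
       [-0.10673317,  0.52493902, -0.84442114],
       [ 0.20939248, -0.81835894, -0.53520411]]), 't': array([0.59298878, 0.12297681, 1.0583202 ])}
{'time': 0.1, 'q': array([ 1.30609897e+00,  2.64698679e-01,  1.60527753e+00,  2.98875635e-06,
        1.27372026e+00, -3.69236871e-02]), 'joint_vel': array([-0.00205952,  0.00012837, -0.00175545,  0.00091205,  0.00040429,
       -0.0004338 ]), 'joint_torque': array([ 7.52111828e-04, -5.16701210e+01, -3.68594205e+01, -1.95499597e-04,
        6.20033476e-03, -4.19858111e-05]), 'tool_pos': array([0.15225781, 0.65689847, 0.23005083]), 'tcp_rot': array([-0.35697805, -3.12092243,  0.00326615]), 'wrist_force': array([ 0.46208485, -1.08433437, -0.39130503]), 'torque': array([ 0.0248672 , -0.00715568,  0.00715584]), 'width': 0.996419865660061}
```

View pics/top0.png

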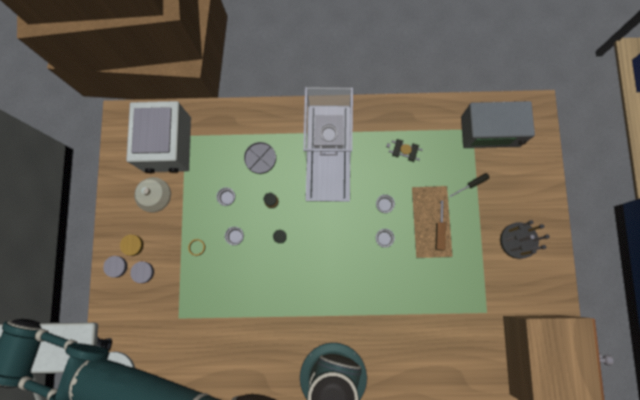

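View pics/side0.png

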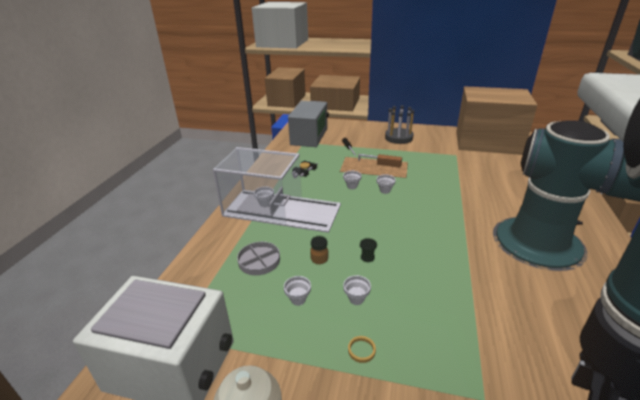

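The top view shows four cups at about (227,197), (235,236), (385,204) and (385,238). The caddy is at (329,145), with its open front towards the robot. The hook lies on its pad at (440,222) with the finger pointing away. The loupe, jar, sorter, holder, ring and driver stand clear of these. Next I measure positions.

Run:
```python
from h import *
for n in('top',):
    z=np.load(n+'0.npz');p,d=z['p'],z['d'];i=viewer.camera_info(n)
    v,u=np.mgrid[:400,:640];W=world(i,u,v,d)
    ok=(d>0)&(W[...,0]>.2)&(W[...,0]<.85)&(abs(W[...,1])<.5)
    print('bench z',np.median(W[200:300,300:340,2]))
    m=(ok&(W[...,2]>.009)&(W[...,2]<.3)).astype('u1')
    k,l,st,c=cv2.connectedComponentsWithStats(m)
    for j in range(1,k):
        if st[j,4]>15:
            P=W[l==j];print(st[j],P.min(0).round(3),P.max(0).round(3),((P.min(0)+P.max(0))/2).round(3),np.median(P,0).round(3), p[l==j].mean(0).round())
    save('crop0',cv2.resize(np.vstack([p[180:270,370:480],p[80:170,280:390]]),None,fx=4,fy=3.3,interpolation=cv2.INTER_CUBIC))
    hsv=cv2.cvtColor(p,cv2.COLOR_RGB2HSV)
    pad=((hsv[...,0]<20)&(hsv[...,1]>70)&(u>405)&(u<460)&(v>178)&(v<265)).astype('u1')
    pad=cv2.morphologyEx(pad,cv2.MORPH_CLOSE,np.ones((7,7)));
    cs=max(cv2.findContours(pad,0,1)[0],key=cv2.contourArea);b=cv2.boxPoints(cv2.minAreaRect(cs))
    B=plane(i,b[:,0],b[:,1],.004);print('pad',B.round(3),B.mean(0))
```

```text
bench z 0.0007044984810087038
[ 303  104   51   98 3228] [ 0.565 -0.086  0.009] [0.85  0.087 0.176] [0.707 0.001 0.093] [ 0.74  -0.     0.163] [148. 149. 155.]
[461 104  25  45 853] [ 0.737 -0.5    0.009] [ 0.85  -0.458  0.139] [ 0.793 -0.479  0.074] [ 0.784 -0.468  0.122] [75. 79. 77.]
[ 169  109   22   63 1052] [0.678 0.476 0.009] [0.85  0.5   0.171] [0.764 0.488 0.09 ] [0.76  0.481 0.116] [97. 99. 96.]
[389 139  34  24 402] [ 0.696 -0.32   0.009] [ 0.774 -0.207  0.037] [ 0.735 -0.263  0.023] [ 0.734 -0.262  0.02 ] [90. 90. 71.]
[244 142  32  32 202] [0.666 0.182 0.009] [0.777 0.29  0.031] [0.722 0.236 0.02 ] [0.724 0.239 0.018] [104. 109. 105.]
[386 142   5   7  20] [ 0.746 -0.212  0.01 ] [ 0.769 -0.197  0.027] [ 0.757 -0.204  0.018] [ 0.754 -0.204  0.013] [125. 137. 122.]
[450 177  29  21 116] [ 0.571 -0.499  0.01 ] [ 0.635 -0.404  0.031] [ 0.603 -0.452  0.021] [ 0.609 -0.476  0.02 ] [76. 82. 70.]
[216 188  20  18 281] [0.552 0.314 0.009] [0.612 0.384 0.058] [0.582 0.349 0.034] [0.586 0.348 0.027] [135. 138. 141.]
[264 193  15  16 187] [0.546 0.172 0.009] [0.588 0.215 0.073] [0.5
[... 235 characters left out ...]
0.342  0.05 ] [ 0.473 -0.363  0.029] [ 0.447 -0.362  0.036] [112.  87.  65.]
[225 227  19  19 289] [0.421 0.284 0.011] [0.481 0.344 0.057] [0.451 0.314 0.034] [0.453 0.317 0.028] [135. 139. 142.]
[376 229  19  19 289] [ 0.405 -0.207  0.011] [ 0.464 -0.148  0.056] [ 0.434 -0.177  0.034] [ 0.437 -0.179  0.027] [138. 142. 144.]
[273 230  15  14 157] [0.424 0.143 0.009] [0.467 0.186 0.058] [0.446 0.165 0.034] [0.447 0.165 0.051] [66. 74. 63.]
[188 239  17  17  72] [0.393 0.417 0.009] [0.447 0.473 0.022] [0.42  0.445 0.015] [0.419 0.444 0.013] [128. 125.  83.]
pad [[ 0.607 -0.281  0.004]
 [ 0.612 -0.398  0.004]
 [ 0.378 -0.396  0.004]
 [ 0.374 -0.283  0.004]] [ 0.49274942 -0.33955813  0.004     ]
```

View pics/crop0.png

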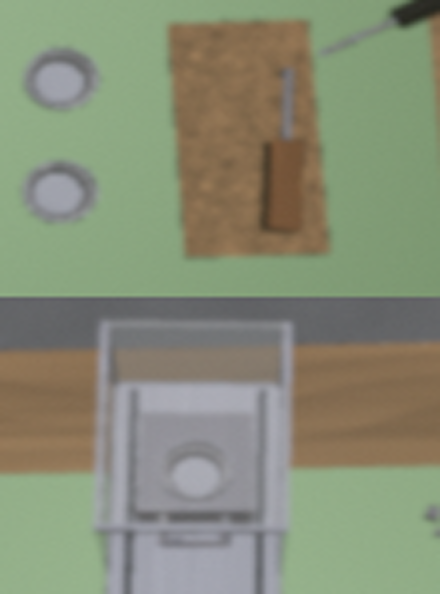

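Run:
```python
from h import *
z=np.load('top0.npz');p,d=z['p'],z['d'];i=viewer.camera_info('top')
v,u=np.mgrid[:400,:640];W=world(i,u,v,d)
box=(u>425)&(u<455)&(v>196)&(v<258)
hsv=cv2.cvtColor(p,cv2.COLOR_RGB2HSV)
P=W[box&(W[...,2]>.028)&(W[...,2]<.06)]
r=cv2.minAreaRect(P[:,:2].astype('f4')*1000);print(r,len(P)); 
H=P[P[:,0]<.485]; r=cv2.minAreaRect(H[:,:2].astype('f4')*1000);print('handle',r, np.median(H,0))
R=W[box&(W[...,2]>.012)&(W[...,0]>.49)]; print('rod',len(R),R.round(3)[::3])
hp=(W[...,2]>.01)&(W[...,2]<.06)&box
# caddy base plate edges
for x in range(140,205,6):
    row=[(float(W[x,uu,1].round(3)),float(W[x,uu,2].round(3))) for uu in range(300,360) if .005<W[x,uu,2]<.03 ]
    print(x,W[x,328,0].round(3),row[:1],row[-1:])
hm=(ok:=(W[...,2]>.15)&(W[...,2]<.19)&(abs(W[...,1])<.15)&(W[...,0]<1))
Q=W[hm];r=cv2.minAreaRect(Q[:,:2].astype('f4')*1000);print('roof',r,np.median(Q[:,2]),Q.min(0),Q.max(0))
```

```text
((474.79364013671875, -363.3369140625), (29.391620635986328, 160.3191680908203), 85.42618560791016) 293
handle ((439.5870666503906, -360.5204162597656), (29.391620635986328, 89.68093872070312), 85.42618560791016) [ 0.43786974 -0.35980029  0.0370541 ]
rod 64 [[ 0.568 -0.367  0.013]
 [ 0.562 -0.357  0.013]
 [ 0.555 -0.369  0.031]
 [ 0.553 -0.368  0.021]
 [ 0.551 -0.376  0.03 ]
 [ 0.547 -0.371  0.034]
 [ 0.544 -0.371  0.035]
 [ 0.54  -0.371  0.035]
 [ 0.537 -0.367  0.034]
 [ 0.534 -0.367  0.036]
 [ 0.531 -0.367  0.034]
 [ 0.532 -0.328  0.013]
 [ 0.527 -0.369  0.037]
 [ 0.525 -0.371  0.03 ]
 [ 0.52  -0.369  0.037]
 [ 0.514 -0.366  0.034]
 [ 0.51  -0.365  0.036]
 [ 0.507 -0.365  0.036]
 [ 0.504 -0.369  0.033]
 [ 0.498 -0.366  0.031]
 [ 0.494 -0.368  0.034]
 [ 0.491 -0.336  0.013]]
140 0.732 [(-0.089, 0.007)] [(-0.089, 0.007)]
146 0.713 [(0.098, 0.006)] [(0.098, 0.006)]
152 0.739 [(0.071, 0.008)] [(-0.07, 0.01)]
158 0.717 [(0.071, 0.006)] [(-0.083, 0.006)]
164 0.696 [(0.099, 0.006)] [(-0.086, 0.006)]
170 0.673 [(0.095, 0.007)] [(-0.103, 0.007)]
176 0.653 [(0.089, 0.007)] [(-0.095, 0.005)]
182 0.633 [(0.078, 0.016)] [(-0.078, 0.005)]
188 0.611 [(0.086, 0.007)] [(-0.091, 0.005)]
194 0.592 [(0.069, 0.011)] [(-0.1, 0.006)]
200 0.571 [(0.079, 0.01)] [(-0.076, 0.008)]
roof ((456.57794189453125, 8.482772827148438), (151.7319793701172, 907.6221923828125), 88.36783599853516) 0.16500238973173442 [ 0.00425075 -0.07994509  0.15150855] [0.91215333 0.07599462 0.18731512]
```

Call:
jog_arm(motion=[{"dx":1.8,"dy":-4,"turn":0.114},{"dx":1.8,"dy":-4,"turn":0.113},{"dx":1.5,"dy":-4},{"dx":1.5,"dy":-4},{"dx":1.5,"dy":-4},{"dx":1.5,"dy":-4},{"dx":1.5,"dy":-4},{"dx":1.5,"dy":-4},{"dx":1.5,"dy":-4},{"dx":1.5,"dy":-4},{"dx":1.5,"dy":-4},{"dx":1.5,"dy":-4}], fingers=8.54)

```text
validation failed for argument at $.mo...
```

Call:
jog_arm(motion=[{"dx":1.8,"dy":-4.0,"dz":0.0,"turn":0.114},{"dx":1.8,"dy":-4.0,"dz":0.0,"turn":0.113}], fingers=8.54)

```text
time: 0.27
tool_pos: [0.186, 0.5815, 0.2295]
tcp_rot: [0.011, -3.141, 0.003]
wrist_force: [0.8, 0.1, 0.1]
width: 0.999
```

Call:
jog_arm(motion=[{"dx":2.8,"dy":-3.0,"dz":0,"turn":0},{"dx":2.8,"dy":-3.0,"dz":0,"turn":0},{"dx":2.8,"dy":-3.0,"dz":0,"turn":0},{"dx":2.8,"dy":-3.0,"dz":0,"turn":0},{"dx":2.8,"dy":-3.0,"dz":0,"turn":0},{"dx":2.8,"dy":-3.0,"dz":0,"turn":0},{"dx":2.8,"dy":-3.0,"dz":0,"turn":0},{"dx":2.8,"dy":-3.0,"dz":0,"turn":0},{"dx":2.8,"dy":-3.0,"dz":0,"turn":0},{"dx":0,"dy":-4.1,"dz":0,"turn":0},{"dx":0,"dy":-4.1,"dz":0,"turn":0},{"dx":0,"dy":-4.1,"dz":0,"turn":0}])

```text
time: 1.27
tool_pos: [0.4384, 0.1866, 0.2306]
tcp_rot: [-0.001, -3.14, 0.001]
wrist_force: [0.5, -0.3, 0.3]
width: 1.0
```

Call:
jog_arm(motion=[{"dx":0,"dy":-4.1,"dz":0,"turn":0},{"dx":0,"dy":-4.1,"dz":0,"turn":0},{"dx":0,"dy":-4.1,"dz":0,"turn":0},{"dx":0,"dy":-4.1,"dz":0,"turn":0},{"dx":0,"dy":-4.1,"dz":0,"turn":0},{"dx":0,"dy":-4.1,"dz":0,"turn":0},{"dx":0,"dy":-4.1,"dz":0,"turn":0},{"dx":0,"dy":-4.1,"dz":0,"turn":0},{"dx":0,"dy":-4.1,"dz":0,"turn":0},{"dx":0,"dy":-4.1,"dz":0,"turn":0},{"dx":0,"dy":-4.1,"dz":0,"turn":0},{"dx":0,"dy":-4.1,"dz":0,"turn":-0.08}])

```text
time: 2.27
tool_pos: [0.4378, -0.3054, 0.2309]
tcp_rot: [-0.129, -3.139, -0.001]
wrist_force: [1.8, 0.8, -0.1]
width: 1.002
```

Run:
```python
from h import *
p,d,i=cam('wrist');save('w1',p);np.savez('w1',p=p,d=d);s=bot.read_state();print(s['tool_pos'],s['tcp_rot'],s['time'],i)
```

```text
[ 0.4379205  -0.31254083  0.23101748] [ 0.14280021  3.1380849  -0.0100017 ] 2.3167 {'vertical_fov': 60.670134904896166, 'cx': 323.5990611924982, 'cy': 203.4084068631259, 'R': array([[ 8.15475787e-02,  9.96669355e-01,  4.34980040e-04],
       [ 9.51256831e-01, -7.79621461e-02,  2.98382885e-01],
       [ 2.97422990e-01, -2.39186241e-02, -9.54446156e-01]]), 't': array([ 0.26876142, -0.47803222,  0.24181218])}
```

View pics/w1.png

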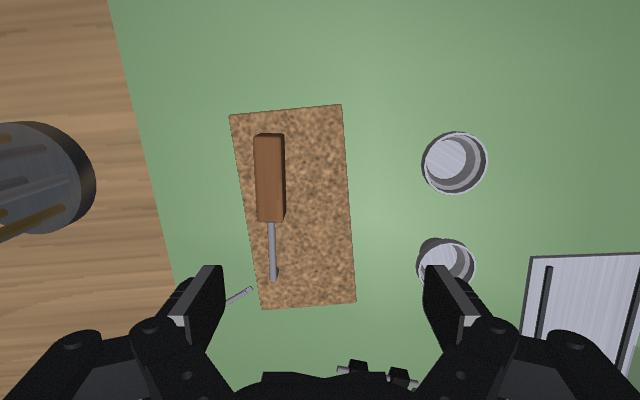

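The wrist view shows the hook handle spanning about (254–285, 133–222), with the rod running to (273,280). The driver tip is at (250,290) and two cups are at (455,162) and (446,262).

```bash
cat >> h.py <<'E'
def rect(i,m,z):
    c=max(cv2.findContours(m.astype('u1'),0,1)[0],key=cv2.contourArea)[:,0].astype(float)
    P=plane(i,c[:,0],c[:,1],z)[:,:2]
    r=cv2.minAreaRect((P*1000).astype('f4')); return r
def cups(p,d,i,z0=.048,pr=True):
    v,u=np.mgrid[:400,:640];W=world(i,u,v,d)
    m=((d>0.1)&(W[...,2]>z0-.012)&(W[...,2]<z0+.008)).astype('u1')
    out=[]
    for c in cv2.findContours(m,0,1)[0]:
        if cv2.contourArea(c)<60: continue
        c=c[:,0].astype(float);P=plane(i,c[:,0],c[:,1],z0)[:,:2]
        (x,y),r=cv2.minEnclosingCircle((P*1000).astype('f4'))
        if 24<r<38: out.append((round(x,1),round(y,1),round(r,1)))
    return out
E
python3 - <<'E'
from h import *
z=np.load('w1.npz');p,d=z['p'],z['d']
i={'vertical_fov': 60.670134904896166, 'cx': 323.5990611924982, 'cy': 203.4084068631259, 'R': np.array([[ 8.15475787e-02,  9.96669355e-01,  4.34980040e-04],
       [ 9.51256831e-01, -7.79621461e-02,  2.98382885e-01],
       [ 2.97422990e-01, -2.39186241e-02, -9.54446156e-01]]), 't': np.array([ 0.26876142, -0.47803222,  0.24181218])}
v,u=np.mgrid[:400,:640];W=world(i,u,v,d)
print('bench',np.median(W[60:100,300:400,2]))
b=(u>225)&(u<360)&(v>100)&(v<312)
h=b&(W[...,2]>.033)&(W[...,2]<.045)
print('handle',rect(i,h&(v<224)&(u<300),.038))
r=b&(W[...,2]>.022)&(v>226)&(u<300);P=W[r];print('rod ends',P[P[:,0]<.50].mean(0),P[P[:,0]>.53].mean(0),P[:,0].max(),np.polyfit(P[:,0],P[:,1],1))
hs=cv2.cvtColor(p,cv2.COLOR_RGB2HSV);pm=b&(hs[...,0]<28)&(hs[...,1]>60);pm=cv2.morphologyEx(pm.astype('u1'),cv2.MORPH_CLOSE,np.ones((25,25)))
print('pad',rect(i,pm,.004))
print(cups(p,d,i)); p,d,j=np.load('top0.npz')['p'],np.load('top0.npz')['d'],viewer.camera_info('top');print(cups(p,d,j))
E
```

```text
bench 0.000581703716549763
handle ((437.4307556152344, -361.2357482910156), (27.948354721069336, 89.99887084960938), 84.72998809814453)
rod ends [ 0.46291725 -0.35089682  0.11258639] [ 0.54179587 -0.37091395  0.03246834] 0.5553240235534541 [-0.36261352 -0.17965251]
pad ((489.1111145019531, -339.7453918457031), (238.3986053466797, 118.89139556884766), 0.6544111371040344)
[(542.5, -184.4, 33.1), (432.7, -179.4, 32.4)]
[(451.7, 312.9, 31.6), (581.7, 343.8, 31.7)]
```

Call:
jog_arm(motion=[{"dx":0,"dy":-2.4,"dz":-2,"turn":0},{"dx":0,"dy":-2.5,"dz":-2.5,"turn":0},{"dx":0,"dy":0,"dz":-4,"turn":0},{"dx":0,"dy":0,"dz":-4,"turn":0},{"dx":0,"dy":0,"dz":-4,"turn":0},{"dx":0,"dy":0,"dz":-2.6,"turn":0},{"dx":0,"dy":0,"dz":-1.5,"turn":0},{"dx":0,"dy":0,"dz":-1.0,"turn":0},{"dx":0,"dy":0,"dz":-0.5,"turn":0},{"dx":0,"dy":0,"dz":0,"turn":0},{"dx":0,"dy":0,"dz":0,"turn":0}])

```text
time: 3.23
tool_pos: [0.4394, -0.353, 0.0112]
tcp_rot: [0.127, 3.138, -0.002]
wrist_force: [0.3, -0.3, -0.2]
width: 1.006
```

Call:
jog_arm(motion=[{"dx":0,"dy":0,"dz":0,"turn":0},{"dx":0,"dy":0,"dz":0,"turn":0},{"dx":0,"dy":0,"dz":0,"turn":0},{"dx":0,"dy":0,"dz":0,"turn":0},{"dx":0,"dy":0,"dz":0,"turn":0},{"dx":0,"dy":0,"dz":0,"turn":0},{"dx":0,"dy":0,"dz":0,"turn":0},{"dx":0,"dy":0,"dz":0,"turn":0},{"dx":0,"dy":0,"dz":0,"turn":0}], fingers=0, grip_force=60)

```text
time: 3.98
tool_pos: [0.4394, -0.3533, 0.0114]
tcp_rot: [0.127, 3.137, -0.002]
wrist_force: [-0.6, -0.6, 5.3]
width: 0.315
```

Call:
jog_arm(motion=[{"dx":0,"dy":0,"dz":2,"turn":0},{"dx":0,"dy":0,"dz":4,"turn":0},{"dx":0,"dy":0,"dz":4,"turn":0},{"dx":0,"dy":0,"dz":4,"turn":0},{"dx":0,"dy":4,"dz":0,"turn":0.081},{"dx":0,"dy":4,"dz":0,"turn":0},{"dx":0,"dy":4,"dz":0,"turn":0},{"dx":0,"dy":4,"dz":0,"turn":0},{"dx":0,"dy":4,"dz":0,"turn":0},{"dx":0,"dy":4,"dz":0,"turn":0},{"dx":0,"dy":4,"dz":0,"turn":0},{"dx":0,"dy":4,"dz":0,"turn":0}])

```text
time: 4.98
tool_pos: [0.4373, -0.0305, 0.1496]
tcp_rot: [-0.001, -3.14, -0.001]
wrist_force: [1.1, -0.1, -1.6]
width: 0.317
```

Call:
jog_arm(motion=[{"dx":0,"dy":3.3,"dz":0,"turn":0},{"dx":0,"dy":0,"dz":0,"turn":0},{"dx":0,"dy":0,"dz":0,"turn":0},{"dx":0,"dy":0,"dz":0,"turn":0}])

```text
time: 5.32
tool_pos: [0.4381, 0.0005, 0.1498]
tcp_rot: [0.002, -3.14, 0.001]
wrist_force: [-0.1, -0.5, -1.7]
width: 0.317
```

```bash
cat >> h.py <<'E'
def snap(n,c='wrist'):
    import json
    p,d,i=cam(c);save(n,p);np.savez(n,p=p,d=d,i=json.dumps({k:np.array(x).tolist() for k,x in i.items()}))
    s=bot.read_state();print('t',s['time'],np.round(s['tool_pos'],4),np.round(s['tcp_rot'],3),s['width'])
    return p,d,i
def load(n):
    import json
    z=np.load(n+'.npz');return z['p'],z['d'],json.loads(str(z['i']))
E
python3 - <<'E'
from h import *
snap('w2'); p,d,i=snap('t2','top')
E
```

```text
t 5.3667 [ 4.383e-01 -2.000e-04  1.499e-01] [-0.000e+00 -3.141e+00  1.000e-03] 0.3198502034028476
t 5.4167 [ 0.4384 -0.0005  0.1499] [-2.000e-03 -3.141e+00  1.000e-03] 0.3147212755343796
```

View pics/w2.png

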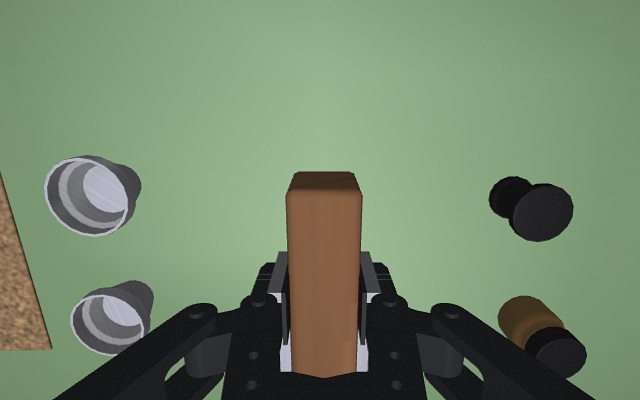

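Run:
```python
from h import *
z=np.load('top0.npz');p,d=z['p'],z['d'];i=viewer.camera_info('top')
g=p.astype(float).mean(2)
print('col',[(v,int(g[v,326:333].mean())) for v in range(146,162)])
print('col313 roof edge',[(v,int(g[v,308:311].mean())) for v in range(144,156)],[(v,int(g[v,346:349].mean())) for v in range(144,156)])
for u0 in(312,320,328,336,344): print(u0,[(v,int(p[v,u0,0])) for v in range(195,205)])
for v0 in(160,170,180,190): print(v0,[(u,int(p[v0,u,0])) for u in list(range(302,312))+list(range(345,355))])
print('bar row',[(u,int(g[154,u])) for u in range(314,344)])
def q(u,v,z): return plane(i,np.array([u]),np.array([v]),z)[0].round(4)
print(q(309.5,150,.165),q(347,150,.165),q(329,154,.0435),q(329,200.5,.008))
```

```text
col [(146, 97), (147, 107), (148, 132), (149, 151), (150, 147), (151, 142), (152, 153), (153, 150), (154, 135), (155, 138), (156, 157), (157, 166), (158, 167), (159, 167), (160, 167), (161, 168)]
col313 roof edge [(144, 166), (145, 167), (146, 167), (147, 167), (148, 164), (149, 155), (150, 139), (151, 137), (152, 149), (153, 156), (154, 158), (155, 158)] [(144, 160), (145, 161), (146, 162), (147, 164), (148, 164), (149, 160), (150, 148), (151, 140), (152, 148), (153, 155), (154, 155), (155, 156)]
312 [(195, 134), (196, 137), (197, 143), (198, 153), (199, 156), (200, 147), (201, 134), (202, 142), (203, 149), (204, 150)]
320 [(195, 162), (196, 161), (197, 163), (198, 161), (199, 157), (200, 144), (201, 135), (202, 143), (203, 148), (204, 150)]
328 [(195, 162), (196, 163), (197, 161), (198, 162), (199, 158), (200, 144), (201, 133), (202, 142), (203, 150), (204, 152)]
336 [(195, 162), (196, 162), (197, 161), (198, 161), (199, 157), (200, 146), (201, 137), (202, 144), (203, 150), (204, 150)]
344 [(195, 107), (196, 108), (197, 114), (198, 132), (199, 151), (200, 153), (201, 148), (202, 14
[... 773 characters left out ...]
 149), (303, 150), (304, 151), (305, 156), (306, 162), (307, 160), (308, 157), (309, 144), (310, 115), (311, 98), (345, 125), (346, 151), (347, 159), (348, 158), (349, 153), (350, 146), (351, 147), (352, 150), (353, 149), (354, 149)]
bar row [(314, 159), (315, 163), (316, 163), (317, 163), (318, 161), (319, 150), (320, 135), (321, 126), (322, 126), (323, 124), (324, 124), (325, 128), (326, 133), (327, 134), (328, 135), (329, 136), (330, 136), (331, 136), (332, 137), (333, 137), (334, 133), (335, 129), (336, 128), (337, 140), (338, 158), (339, 164), (340, 165), (341, 164), (342, 162), (343, 144)]
[0.7008 0.0581 0.165 ] [ 0.698  -0.0586  0.165 ] [ 0.7208 -0.0015  0.0435] [0.5685 0.0018 0.008 ]
```

Run:
```python
from h import *
p,d,i=load('w2')
print(plane(i,np.array([293.,354,286,361]),np.array([172.,172,194,194]),.1425+.034*np.array(1)).round(4))
v,u=np.mgrid[:400,:640];W=world(i,u,v,d)
print(W[180:200:4,324].round(4),W[260,[296,324,352]].round(4))
p,d,i=load('t2');W=world(i,u,v,d)
m=(W[...,2]>.1)&(W[...,2]<.22)&(abs(W[...,1])<.05)&(W[...,0]>.46)&(W[...,0]<.65)
P=W[m];print(m.sum(),P[np.argsort(-P[:,0])][:60:6].round(3))
R=P[P[:,0]>.5]; print(np.polyfit(R[:,0],R[:,1],1), R.max(0))
save('t2c',cv2.resize(p[140:260,270:390],None,fx=4,fy=4,interpolation=cv2.INTER_CUBIC))
p,d,i=np.load('side0.npz')['p'],0,0
save('s0c',cv2.resize(p[145:235,205:350],None,fx=5,fy=5,interpolation=cv2.INTER_CUBIC))
```

```text
[[ 0.3858 -0.0104  0.1765]
 [ 0.3858  0.0107  0.1765]
 [ 0.3937 -0.013   0.1765]
 [ 0.3936  0.0134  0.1765]]
[[0.392  0.0004 0.1622]
 [0.3921 0.0004 0.1685]
 [0.3924 0.0004 0.173 ]
 [0.3931 0.0004 0.1758]
 [0.3944 0.0004 0.1765]] [[ 4.194e-01 -1.010e-02  1.763e-01]
 [ 4.195e-01  4.000e-04  1.760e-01]
 [ 4.192e-01  1.090e-02  1.766e-01]]
14 [[ 0.556 -0.003  0.17 ]
 [ 0.549  0.     0.171]
 [ 0.544 -0.003  0.166]]
[-0.10278088  0.05647692] [0.55569661 0.0034722  0.17439673]
```

View pics/s0c.png

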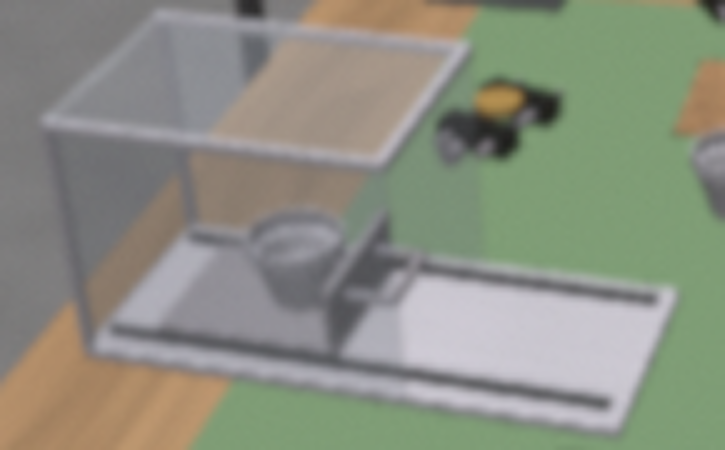

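Side crop: the loop bar runs from about (418,258) to (395,300), and the panel face from (385,218) to (330,350).

Run:
```python
from h import *
i=viewer.camera_info('side')
def q(x,y,z): return plane(i,np.array([205+x/5]),np.array([145+y/5]),z)[0].round(4)
print('bar',q(418,256,.040),q(395,301,.040),'paneltop',q(386,216,.056),q(330,293,.056),'bot',q(333,352,.010),'plate front',q(678,288,.008),q(625,430,.008),'roof',q(467,44,.165),q(380,164,.165))
```

```text
bar [ 0.7201 -0.0213  0.04  ] [0.7183 0.0297 0.04  ] paneltop [ 0.7454 -0.0383  0.056 ] [0.7501 0.052  0.056 ] bot [0.7541 0.048  0.01  ] plate front [ 0.5639 -0.0659  0.008 ] [0.565  0.0844 0.008 ] roof [ 0.6955 -0.0701  0.165 ] [0.7004 0.0803 0.165 ]
```

Call:
jog_arm(motion=[{"dx":1.0,"dy":0.2,"dz":-3.8,"turn":0},{"dx":1.0,"dy":0,"dz":-3.8,"turn":0},{"dx":3,"dy":0,"dz":-0.7,"turn":0},{"dx":3,"dy":0,"dz":0,"turn":0},{"dx":3,"dy":0,"dz":0,"turn":0},{"dx":3,"dy":0,"dz":0,"turn":0},{"dx":2.9,"dy":0,"dz":0,"turn":0},{"dx":2,"dy":0,"dz":0,"turn":0},{"dx":0,"dy":0,"dz":0,"turn":0},{"dx":0,"dy":0,"dz":0,"turn":0}])

```text
time: 6.25
tool_pos: [0.6285, 0.0006, 0.0667]
tcp_rot: [-0.004, -3.141, 0.0]
wrist_force: [-0.7, -0.3, -1.4]
width: 0.318
```

Run:
```python
from h import *
p,d,i=snap('s3','side'); save('s3c',cv2.resize(p[145:235,205:350],None,fx=5,fy=5,interpolation=cv2.INTER_CUBIC)); print(bot.read_state()['wrist_force'])
```

```text
t 6.3 [0.6271 0.0009 0.0665] [-3.00e-03 -3.14e+00  0.00e+00] 0.31938035588507446
[-1.45597669 -0.38457064 -1.20804586]
```

View pics/s3c.png

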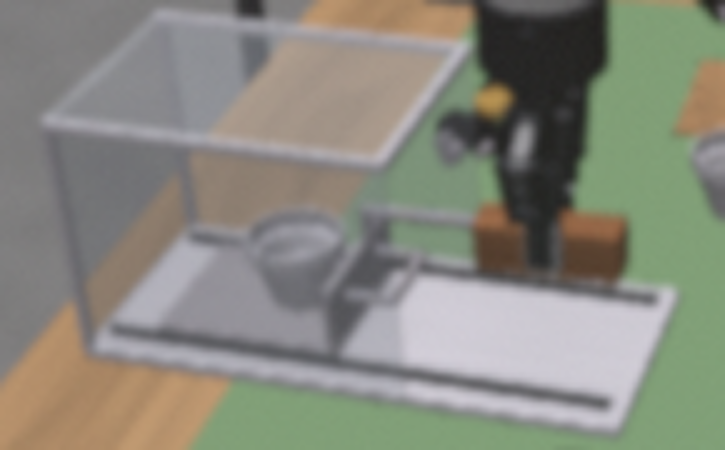

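Run:
```python
from h import *
i=viewer.camera_info('side')
def q(x,y,z): return plane(i,np.array([205+x/5]),np.array([145+y/5]),z)[0].round(4)
print(q(373,244,.0605),q(372,212,.085))
u,v=pix(i,[.741,.001,.0605]);print((u-205)*5,(v-145)*5)
u,v=pix(i,[.741,.001,.040]);print((u-205)*5,(v-145)*5)
```

```text
[0.74   0.0017 0.0605] [0.7377 0.0041 0.085 ]
371.8573209078059 243.23224571668462
374.5546458285102 271.451832050878
```

Call:
jog_arm(motion=[{"dx":-0.3,"dy":0,"dz":0,"turn":0},{"dx":0,"dy":0,"dz":-0.8,"turn":0},{"dx":0,"dy":0,"dz":-0.8,"turn":0},{"dx":0,"dy":0,"dz":-0.6,"turn":0},{"dx":0,"dy":0,"dz":-0.6,"turn":0},{"dx":0,"dy":0,"dz":-0.5,"turn":0},{"dx":0,"dy":0,"dz":0,"turn":0},{"dx":0,"dy":0,"dz":0,"turn":0}])

```text
time: 6.97
tool_pos: [0.6242, 0.0027, 0.0336]
tcp_rot: [0.001, -3.14, -0.0]
wrist_force: [0.0, 0.2, -0.5]
width: 0.32
```

Call:
jog_arm(motion=[{"dx":-0.8,"dy":0,"dz":0,"turn":0},{"dx":-0.8,"dy":0,"dz":0,"turn":0},{"dx":-1.0,"dy":0,"dz":0,"turn":0},{"dx":-1.0,"dy":0,"dz":0,"turn":0},{"dx":-1.5,"dy":0,"dz":0,"turn":0},{"dx":-1.5,"dy":0,"dz":0,"turn":0}])

```text
time: 7.47
tool_pos: [0.5587, 0.0027, 0.0352]
tcp_rot: [-0.001, 3.139, 0.0]
wrist_force: [2.5, 1.0, -0.9]
width: 0.315
```

Call:
jog_arm(motion=[{"dx":-1.5,"dy":0,"dz":0,"turn":0},{"dx":-1.5,"dy":0,"dz":0,"turn":0},{"dx":-1.5,"dy":0,"dz":0,"turn":0},{"dx":-1.5,"dy":0,"dz":0,"turn":0},{"dx":-1.5,"dy":0,"dz":0,"turn":0},{"dx":-1.5,"dy":0,"dz":0,"turn":0},{"dx":-1.5,"dy":0,"dz":0,"turn":0},{"dx":-1.0,"dy":0,"dz":0,"turn":0}])

```text
time: 8.13
tool_pos: [0.4416, 0.0027, 0.0344]
tcp_rot: [-0.0, 3.142, -0.0]
wrist_force: [2.5, 1.8, -2.5]
width: 0.314
```

Call:
jog_arm(motion=[{"dx":-0.5,"dy":0,"dz":0,"turn":0},{"dx":-0.4,"dy":0,"dz":0,"turn":0},{"dx":0,"dy":0,"dz":0,"turn":0},{"dx":0,"dy":0,"dz":0,"turn":0}])

```text
time: 8.47
tool_pos: [0.4376, 0.0023, 0.036]
tcp_rot: [0.0, 3.135, -0.001]
wrist_force: [5.0, 0.2, 1.2]
width: 0.314
```

Call:
jog_arm(motion=[{"dx":0.5,"dy":0,"dz":0,"turn":0},{"dx":0.7,"dy":0,"dz":0,"turn":0},{"dx":0,"dy":0,"dz":0,"turn":0},{"dx":0,"dy":0,"dz":1,"turn":0},{"dx":0,"dy":0,"dz":1,"turn":0},{"dx":0,"dy":0,"dz":2,"turn":0},{"dx":0,"dy":0,"dz":3,"turn":0},{"dx":0,"dy":0,"dz":3,"turn":0},{"dx":0,"dy":0,"dz":0,"turn":0},{"dx":0,"dy":0,"dz":0,"turn":0}])

```text
time: 9.3
tool_pos: [0.4486, 0.0025, 0.1373]
tcp_rot: [-0.0, 3.136, -0.001]
wrist_force: [0.0, -0.1, -2.2]
width: 0.315
```

Run:
```python
from h import *
p,d,i=snap('s4','side'); q,d2,i2=snap('t4','top'); save('v4',np.hstack([cv2.resize(p[130:330,180:440],None,fx=1.5,fy=1.5),cv2.resize(q[100:280,200:460],None,fx=1.5,fy=300/180)]))
```

```text
t 9.35 [0.447  0.0026 0.1354] [-0.    3.14 -0.  ] 0.31663467221339986
t 9.4 [0.4459 0.0026 0.1341] [ 0.    -3.141  0.   ] 0.3190522774395357
```

View pics/v4.png

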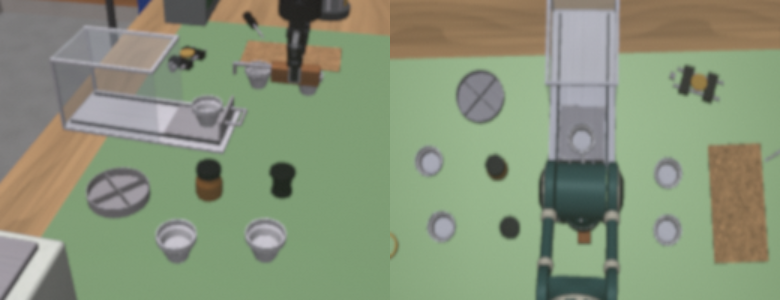

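Call:
jog_arm(motion=[{"dx":0.2,"dy":-3.9,"dz":0,"turn":0},{"dx":0.2,"dy":-3.9,"dz":0,"turn":0},{"dx":0.2,"dy":-3.9,"dz":0,"turn":0},{"dx":0.2,"dy":-3.9,"dz":0,"turn":0},{"dx":0,"dy":-3.9,"dz":0,"turn":0},{"dx":0,"dy":-3.9,"dz":0,"turn":0},{"dx":0,"dy":-3.9,"dz":0,"turn":0},{"dx":0,"dy":-3.9,"dz":0,"turn":0},{"dx":0,"dy":-3.0,"dz":0,"turn":0},{"dx":0,"dy":0,"dz":0,"turn":0},{"dx":0,"dy":0,"dz":0,"turn":0},{"dx":0,"dy":0,"dz":0,"turn":0}])

```text
time: 10.4
tool_pos: [0.4532, -0.3382, 0.1322]
tcp_rot: [-0.001, -3.138, -0.005]
wrist_force: [0.4, -0.0, -1.7]
width: 0.314
```

Call:
jog_arm(motion=[{"dx":0,"dy":-0.2,"dz":-3,"turn":0},{"dx":0,"dy":0,"dz":-3.5,"turn":0},{"dx":0,"dy":0,"dz":-2.5,"turn":0},{"dx":0,"dy":0,"dz":-1.5,"turn":0},{"dx":0,"dy":0,"dz":-0.7,"turn":0},{"dx":0,"dy":0,"dz":-0.4,"turn":0},{"dx":0,"dy":0,"dz":-0.3,"turn":0},{"dx":0,"dy":0,"dz":0,"turn":0},{"dx":0,"dy":0,"dz":0,"turn":0}])

```text
time: 11.15
tool_pos: [0.4556, -0.3418, 0.0165]
tcp_rot: [-0.001, 3.14, -0.002]
wrist_force: [-0.2, -0.4, -1.5]
width: 0.313
```

Call:
jog_arm(motion=[{"dx":0,"dy":0,"dz":-0.3,"turn":0},{"dx":0,"dy":0,"dz":-0.15,"turn":0},{"dx":0,"dy":0,"dz":0,"turn":0},{"dx":0,"dy":0,"dz":0,"turn":0}])

```text
time: 11.48
tool_pos: [0.4552, -0.3419, 0.0114]
tcp_rot: [-0.0, 3.14, -0.001]
wrist_force: [0.8, -0.8, -0.3]
width: 0.315
```

Call:
jog_arm(motion=[{"dx":0,"dy":0,"dz":0,"turn":0},{"dx":0,"dy":0,"dz":0,"turn":0},{"dx":0,"dy":0,"dz":0,"turn":0},{"dx":0,"dy":0,"dz":0,"turn":0},{"dx":0,"dy":0,"dz":0,"turn":0},{"dx":0,"dy":0,"dz":0,"turn":0},{"dx":0,"dy":0,"dz":2,"turn":0},{"dx":0,"dy":0,"dz":4,"turn":0},{"dx":0,"dy":0,"dz":4,"turn":0},{"dx":0,"dy":0,"dz":4,"turn":0},{"dx":0,"dy":0,"dz":4,"turn":0},{"dx":0,"dy":0,"dz":4,"turn":0}], fingers=8.54)

```text
time: 12.48
tool_pos: [0.4543, -0.3411, 0.2327]
tcp_rot: [-0.0, 3.142, -0.0]
wrist_force: [0.8, -0.5, -0.5]
width: 1.002
```

Call:
jog_arm(motion=[{"dx":0.4,"dy":4,"dz":0.5,"turn":0},{"dx":0.4,"dy":4,"dz":0.5,"turn":0},{"dx":0.4,"dy":4,"dz":0.5,"turn":0},{"dx":0.4,"dy":4,"dz":0.5,"turn":0},{"dx":0.4,"dy":4,"dz":0,"turn":0},{"dx":0.4,"dy":4,"dz":0,"turn":0},{"dx":0.2,"dy":1.5,"dz":0,"turn":0},{"dx":0,"dy":0,"dz":0,"turn":0},{"dx":0,"dy":0,"dz":0,"turn":0},{"dx":0,"dy":0,"dz":0,"turn":0}])

```text
time: 13.32
tool_pos: [0.4806, -0.0871, 0.2508]
tcp_rot: [0.001, -3.141, 0.001]
wrist_force: [-0.1, -0.5, -1.1]
width: 0.997
```

Run:
```python
from h import *
p,d,i=snap('w5'); print(cups(p,d,i),cups(p,d,i,.062))
```

```text
t 13.3667 [ 0.4805 -0.0874  0.2507] [-1.000e-03 -3.141e+00  1.000e-03] 0.9963674213625997
[(624.1, 7.6, 28.4), (611.8, 1.1, 29.7), (544.0, -181.4, 32.9), (444.7, 163.3, 24.9), (433.2, -176.3, 31.6)] [(614.0, 3.6, 33.8), (564.5, 190.3, 26.4)]
```

View pics/w5.png

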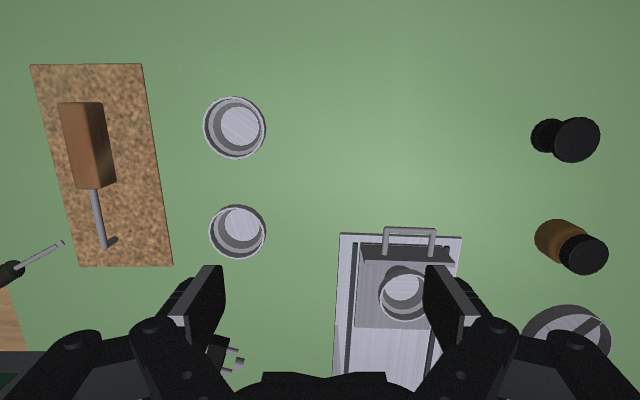

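```bash
cat >> h.py <<'E'
from scipy.optimize import least_squares
def rim(p,d,i,x0,y0,z0):
    v,u=np.mgrid[:400,:640];W=world(i,u,v,d)
    m=(d>.1)&(abs(W[...,2]-z0)<.004)&(np.hypot(W[...,0]-x0,W[...,1]-y0)<.045)
    P=W[m][:,:2]
    for _ in range(3):   # rim ring 28.5..31 mm: mean radius 29.75
        s=least_squares(lambda c:np.hypot(*(P-c).T)-.02975,[x0,y0],loss='soft_l1',f_scale=.002); x0,y0=s.x
    r=np.hypot(*(P-s.x).T);a=np.degrees(np.arctan2(*(P-s.x).T[::-1]))
    return s.x.round(4),len(P),r.min().round(4),r.max().round(4),np.histogram(a,8,(-180,180))[0],np.median(W[m][:,2]).round(4)
E
python3 - <<'E'
from h import *
p,d,i=load('w5')
for a in [(.544,-.181,.048),(.433,-.177,.048),(.614,.002,.062)]: print(rim(p,d,i,*a))
print(pix(i,[.615,.002,.062]))
E
```

```text
(array([ 0.5457, -0.1826]), 483, np.float64(0.0274), np.float64(0.0316), array([58, 58, 66, 71, 57, 45, 60, 68]), np.float64(0.0472))
(array([ 0.4334, -0.177 ]), 568, np.float64(0.0279), np.float64(0.0318), array([71, 81, 78, 70, 61, 65, 72, 70]), np.float64(0.0474))
(array([0.6168, 0.0051]), 373, np.float64(0.0273), np.float64(0.0317), array([72, 61, 47, 64, 73,  4,  0, 52]), np.float64(0.0611))
(np.float64(404.0544883450566), np.float64(296.4013840644446))
```

Call:
jog_arm(motion=[{"dx":-1.5,"dy":-3.0,"dz":0,"turn":0},{"dx":-1.5,"dy":-3.0,"dz":0,"turn":0},{"dx":-1.7,"dy":-3.0,"dz":0,"turn":0},{"dx":0,"dy":0,"dz":-4,"turn":0},{"dx":0,"dy":0,"dz":-4,"turn":0},{"dx":0,"dy":0,"dz":-4,"turn":0},{"dx":0,"dy":0,"dz":-1,"turn":0},{"dx":0,"dy":0,"dz":0,"turn":0},{"dx":0,"dy":0,"dz":0,"turn":0}])

```text
time: 14.12
tool_pos: [0.4337, -0.1773, 0.1213]
tcp_rot: [-0.002, -3.141, -0.0]
wrist_force: [0.7, -0.4, 0.4]
width: 1.001
```

Run:
```python
from h import *
p,d,i=snap('w6'); print(rim(p,d,i,.4334,-.177,.048))
```

```text
t 14.1667 [ 0.4351 -0.1776  0.1228] [ 1.000e-03  3.139e+00 -2.000e-03] 0.9944521232213087
(array([ 0.4331, -0.1774]), 1204, np.float64(0.0277), np.float64(0.0316), array([162, 132, 142, 166, 160, 149, 131, 162]), np.float64(0.0474))
```

Call:
jog_arm(motion=[{"dx":-0.1,"dy":0,"dz":-4,"turn":0},{"dx":0,"dy":0,"dz":-3,"turn":0},{"dx":0,"dy":0,"dz":-2,"turn":0},{"dx":0,"dy":0,"dz":-0.8,"turn":0},{"dx":0,"dy":0,"dz":0,"turn":0},{"dx":0,"dy":0,"dz":0,"turn":0}])

```text
time: 14.67
tool_pos: [0.4346, -0.1773, 0.0248]
tcp_rot: [-0.001, 3.139, -0.002]
wrist_force: [0.0, -1.4, -0.6]
width: 0.999
```

Call:
jog_arm(motion=[{"dx":0,"dy":0,"dz":0,"turn":0},{"dx":0,"dy":0,"dz":0,"turn":0},{"dx":0,"dy":0,"dz":0,"turn":0},{"dx":0,"dy":0,"dz":0,"turn":0},{"dx":0,"dy":0,"dz":0,"turn":0},{"dx":0,"dy":0,"dz":0,"turn":0}], fingers=0, grip_force=40)

```text
time: 15.17
tool_pos: [0.4348, -0.1773, 0.0256]
tcp_rot: [-0.0, 3.138, -0.003]
wrist_force: [-2.2, 1.9, 8.4]
width: 0.718
```

Call:
jog_arm(motion=[{"dx":0,"dy":0,"dz":1,"turn":0},{"dx":0,"dy":0,"dz":3,"turn":0},{"dx":0,"dy":0,"dz":4,"turn":0},{"dx":0,"dy":0,"dz":4,"turn":0},{"dx":0,"dy":0,"dz":3,"turn":0},{"dx":2,"dy":3,"dz":0,"turn":0},{"dx":2,"dy":3,"dz":0,"turn":0},{"dx":2,"dy":3,"dz":0,"turn":0},{"dx":2,"dy":3,"dz":0,"turn":0},{"dx":2,"dy":3,"dz":0,"turn":0},{"dx":0,"dy":0,"dz":0,"turn":0},{"dx":0,"dy":0,"dz":0,"turn":0}])

```text
time: 16.17
tool_pos: [0.5334, -0.0249, 0.1738]
tcp_rot: [-0.006, 3.141, -0.0]
wrist_force: [-0.1, -0.0, -1.9]
width: 0.716
```

Run:
```python
from h import *
p,d,i=snap('w7'); s=bot.read_state(); print(s['wrist_force']); t=s['tool_pos']
for dz in (.018,.022,.026): print(rim(p,d,i,t[0],t[1],t[2]+dz))
print(rim(p,d,i,.6168,.0051,.062))
```

```text
t 16.2167 [ 0.5326 -0.026   0.1734] [-4.000e-03  3.142e+00 -1.000e-03] 0.7163047282742092
[ 0.56586952 -0.47030183 -1.0377268 ]
(array([ 0.5311, -0.0252]), 4189, np.float64(0.0268), np.float64(0.0445), array([434, 526, 475, 715, 683, 439, 478, 439]), np.float64(0.1924))
(array([ 0.5315, -0.0252]), 4793, np.float64(0.0272), np.float64(0.0444), array([540, 747, 536, 567, 567, 549, 743, 544]), np.float64(0.1953))
(array([ 0.5318, -0.0251]), 2829, np.float64(0.0276), np.float64(0.0446), array([270, 630, 309, 154, 174, 348, 672, 272]), np.float64(0.1962))Traceback (most recent call last):
  File "<stdin>", line 4, in <module>
  File "h.py", line 47, in rim
    return s.x.round(4),len(P),r.min().round(4),r.max().round(4),np.histogram(a,8,(-180,180))[0],np.median(W[m][:,2]).round(4)
                               ~~~~~^^
    return umr_minimum(a, axis, None, out, keepdims, initial, where)
ValueError: zero-size array to reduction operation minimum which has no identity
```

View pics/w7.png

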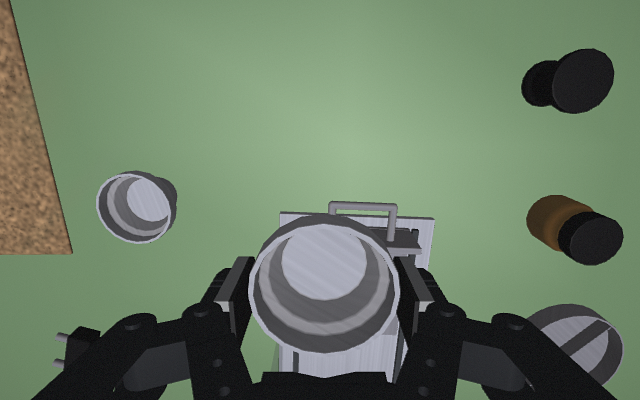

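Run:
```python
from h import *
for n,a in(('w7',[(330,207),(397,207)]),('w5',[(384,231),(437,233)])):
    p,d,i=load(n);v,u=np.mgrid[:400,:640];W=world(i,u,v,d)
    m=(d>.1)&(abs(W[...,2]-.042)<.004)&(abs(W[...,1])<.04)&(W[...,0]>.5)&(W[...,0]<.57)
    P=W[m];print(n,len(P),P.min(0).round(4),P.max(0).round(4))
    b=P[P[:,0]<P[:,0].min()+.008]; print('bar y ends',b[:,1].min(),b[:,1].max(),np.polyfit(b[:,1],b[:,0],1))
    m=(d>.1)&(abs(W[...,2]-.055)<.004)&(abs(W[...,1])<.065)&(W[...,0]>.5)&(W[...,0]<.60);P=W[m];print('panel',P.min(0).round(4),P.max(0).round(4))
p,d,i=load('t4')
print(rim(p,d,i,.617,.003,.062))
```

```text
w7 799 [ 0.5401 -0.0213  0.0387] [0.5697 0.0373 0.0449]
bar y ends -0.021339020613218844 0.03726115142114604 [0.02661925 0.54378803]
panel [0.5748 0.027  0.051 ] [0.5827 0.0568 0.0575]
w5 574 [ 0.5402 -0.0226  0.0382] [0.5699 0.0371 0.0454]
bar y ends -0.021554548991836866 0.03712778491606097 [0.02326091 0.54363551]
panel [ 0.5722 -0.0431  0.0511] [0.6    0.0565 0.059 ]
(array([0.6186, 0.0055]), 40, np.float64(0.0277), np.float64(0.0442), array([8, 6, 6, 7, 3, 3, 1, 6]), np.float64(0.0611))
```

Call:
jog_arm(motion=[{"dx":3,"dy":1.1,"dz":0,"turn":0},{"dx":3,"dy":1.0,"dz":0,"turn":0},{"dx":2.5,"dy":1.0,"dz":0,"turn":0},{"dx":0,"dy":0,"dz":0,"turn":0},{"dx":0,"dy":0,"dz":0,"turn":0},{"dx":0,"dy":0,"dz":0,"turn":0}])

```text
time: 16.72
tool_pos: [0.6164, 0.0033, 0.1725]
tcp_rot: [-0.002, -3.14, 0.001]
wrist_force: [0.2, 0.2, -1.1]
width: 0.717
```

Run:
```python
from h import *
for _ in range(3):
  p,d,i=cam('wrist'); s=bot.read_state(); t=s['tool_pos']; print(t.round(4),rim(p,d,i,t[0],t[1],t[2]+.022)[0])
```

```text
[0.6161 0.0034 0.1726] [0.6146 0.0031]
[0.6162 0.0035 0.1727] [0.6144 0.0031]
[0.6164 0.0036 0.1728] [0.6144 0.0033]
```

Cup centre is at (.6145,.0032) and the target is (.617,.0055), so I shift +0.25, +0.2 cm and descend.

Call:
jog_arm(motion=[{"dx":0.25,"dy":0.2,"dz":-2,"turn":0},{"dx":0,"dy":0,"dz":-3,"turn":0},{"dx":0,"dy":0,"dz":-2.5,"turn":0},{"dx":0,"dy":0,"dz":-1.5,"turn":0},{"dx":0,"dy":0,"dz":-0.8,"turn":0},{"dx":0,"dy":0,"dz":-0.6,"turn":0},{"dx":0,"dy":0,"dz":-0.4,"turn":0},{"dx":0,"dy":0,"dz":0,"turn":0},{"dx":0,"dy":0,"dz":0,"turn":0}])

```text
time: 17.62
tool_pos: [0.6209, 0.0064, 0.0659]
tcp_rot: [-0.0, 3.14, -0.0]
wrist_force: [-0.4, -0.6, -0.6]
width: 0.713
```

Call:
jog_arm(motion=[{"dx":0,"dy":0,"dz":-0.2,"turn":0},{"dx":0,"dy":0,"dz":-0.2,"turn":0},{"dx":0,"dy":0,"dz":-0.1,"turn":0},{"dx":0,"dy":0,"dz":0,"turn":0},{"dx":0,"dy":0,"dz":0,"turn":0}])

```text
time: 18.03
tool_pos: [0.6201, 0.0066, 0.0598]
tcp_rot: [0.0, -3.142, 0.0]
wrist_force: [-0.3, 0.5, -1.2]
width: 0.714
```

Call:
jog_arm(motion=[{"dx":0,"dy":0,"dz":0,"turn":0},{"dx":0,"dy":0,"dz":0,"turn":0},{"dx":0,"dy":0,"dz":0,"turn":0},{"dx":0,"dy":0,"dz":0,"turn":0},{"dx":0,"dy":0,"dz":1,"turn":0},{"dx":0,"dy":0,"dz":3,"turn":0},{"dx":0,"dy":0,"dz":4,"turn":0},{"dx":0,"dy":0,"dz":3,"turn":0},{"dx":-2.5,"dy":-3,"dz":1,"turn":0},{"dx":-2.5,"dy":-3,"dz":1,"turn":0},{"dx":-1,"dy":-3.5,"dz":1,"turn":0},{"dx":-1,"dy":-3.5,"dz":1,"turn":0}], fingers=8.54)

```text
time: 19.03
tool_pos: [0.5491, -0.1241, 0.2116]
tcp_rot: [-0.003, 3.14, -0.001]
wrist_force: [1.3, -0.2, -0.6]
width: 0.997
```

Call:
jog_arm(motion=[{"dx":0,"dy":-2,"dz":0,"turn":0},{"dx":0,"dy":0,"dz":0,"turn":0},{"dx":0,"dy":0,"dz":0,"turn":0},{"dx":0,"dy":0,"dz":0,"turn":0}])

```text
time: 19.37
tool_pos: [0.5501, -0.143, 0.21]
tcp_rot: [0.0, 3.141, 0.001]
wrist_force: [-0.2, 1.1, -0.8]
width: 1.001
```

Run:
```python
from h import *
p,d,i=snap('w8'); print(rim(p,d,i,.617,.0055,.082),rim(p,d,i,.5457,-.1826,.048))
```

```text
t 19.4167 [ 0.5501 -0.1425  0.2097] [ 1.000e-03 -3.141e+00 -1.000e-03] 1.0019988901482564
(array([0.6183, 0.0057]), 746, np.float64(0.0273), np.float64(0.0334), array([121, 123,  36,  36, 121, 125,  97,  87]), np.float64(0.0811)) (array([ 0.5458, -0.1828]), 631, np.float64(0.0279), np.float64(0.0315), array([75, 74, 91, 87, 74, 67, 76, 87]), np.float64(0.0475))
```

View pics/w8.png

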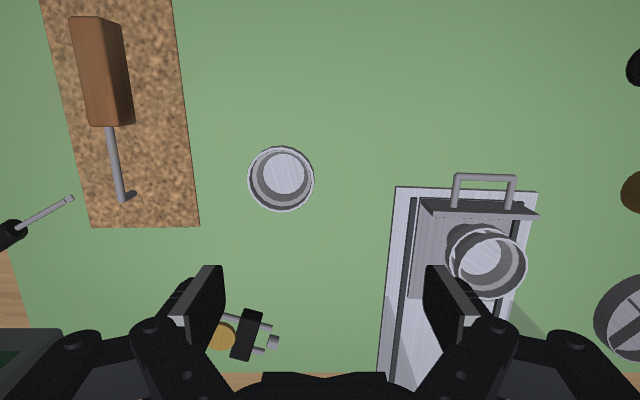

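Call:
jog_arm(motion=[{"dx":-0.4,"dy":-4.0,"dz":0,"turn":0},{"dx":0,"dy":0,"dz":-4,"turn":0},{"dx":0,"dy":0,"dz":-4,"turn":0},{"dx":0,"dy":0,"dz":-4,"turn":0},{"dx":0,"dy":0,"dz":-3,"turn":0},{"dx":0,"dy":0,"dz":-2,"turn":0},{"dx":0,"dy":0,"dz":-1,"turn":0},{"dx":0,"dy":0,"dz":-0.6,"turn":0},{"dx":0,"dy":0,"dz":0,"turn":0},{"dx":0,"dy":0,"dz":0,"turn":0},{"dx":0,"dy":0,"dz":0,"turn":0}])

```text
time: 20.33
tool_pos: [0.5479, -0.1838, 0.0257]
tcp_rot: [-0.001, 3.138, -0.002]
wrist_force: [0.2, -0.4, -0.3]
width: 1.0
```

Call:
jog_arm(motion=[{"dx":-0.15,"dy":0.1,"dz":-0.15,"turn":0},{"dx":0,"dy":0,"dz":0,"turn":0}])

```text
time: 20.5
tool_pos: [0.5453, -0.1826, 0.0235]
tcp_rot: [-0.0, 3.14, -0.001]
wrist_force: [0.1, 0.4, -0.1]
width: 1.002
```

Call:
jog_arm(motion=[{"dx":0,"dy":0,"dz":0,"turn":0},{"dx":0,"dy":0,"dz":0,"turn":0},{"dx":0,"dy":0,"dz":0,"turn":0},{"dx":0,"dy":0,"dz":0,"turn":0},{"dx":0,"dy":0,"dz":0,"turn":0},{"dx":0,"dy":0,"dz":0,"turn":0},{"dx":0,"dy":0,"dz":1,"turn":0},{"dx":0,"dy":0,"dz":3,"turn":0},{"dx":0,"dy":0,"dz":4,"turn":0},{"dx":0,"dy":0,"dz":4,"turn":0},{"dx":0,"dy":0,"dz":3.5,"turn":0}], fingers=0)

```text
time: 21.42
tool_pos: [0.5446, -0.1825, 0.18]
tcp_rot: [-0.0, 3.141, -0.0]
wrist_force: [1.3, -0.3, -0.9]
width: 0.717
```

Call:
jog_arm(motion=[{"dx":1.4,"dy":3.8,"dz":0,"turn":0},{"dx":1.4,"dy":3.8,"dz":0,"turn":0},{"dx":1.4,"dy":3.8,"dz":0,"turn":0},{"dx":1.4,"dy":3.8,"dz":0,"turn":0},{"dx":1.5,"dy":3.6,"dz":0,"turn":0},{"dx":0,"dy":0,"dz":0,"turn":0},{"dx":0,"dy":0,"dz":0,"turn":0},{"dx":0,"dy":0,"dz":0,"turn":0},{"dx":0,"dy":0,"dz":0,"turn":0}])

```text
time: 22.17
tool_pos: [0.6151, 0.0046, 0.1772]
tcp_rot: [-0.001, -3.141, 0.001]
wrist_force: [0.5, -0.3, -1.0]
width: 0.715
```

```bash
cat >> h.py <<'E'
def held():
  for _ in range(2):
    p,d,i=cam('wrist'); s=bot.read_state(); t=s['tool_pos']; r=rim(p,d,i,t[0],t[1],t[2]+.022)
  v,u=np.mgrid[:400,:640];W=world(i,u,v,d); m=(d>.1)&(abs(np.hypot(W[...,0]-r[0][0],W[...,1]-r[0][1])-.0295)<.0025)&(W[...,2]>t[2])
  top=np.percentile(W[m][:,2],90)
  print(t.round(4),'cup',r[0],'rim z',top.round(4),'rim-tcp',(top-t[2]).round(4),s['width'],s['wrist_force'].round(1))
E
python3 - <<'E'
from h import *
held()
E
```

```text
[0.6152 0.0042 0.1773] cup [0.6155 0.0041] rim z 0.2086 rim-tcp 0.0313 0.7144144974034788 [-0.5 -0.6 -1.1]
```

Call:
jog_arm(motion=[{"dx":0.25,"dy":0.15,"dz":-2,"turn":0},{"dx":0,"dy":0,"dz":-2.5,"turn":0},{"dx":0,"dy":0,"dz":-2,"turn":0},{"dx":0,"dy":0,"dz":-1.2,"turn":0},{"dx":0,"dy":0,"dz":-0.8,"turn":0},{"dx":0,"dy":0,"dz":-0.5,"turn":0},{"dx":0,"dy":0,"dz":-0.4,"turn":0},{"dx":0,"dy":0,"dz":0,"turn":0},{"dx":0,"dy":0,"dz":0,"turn":0},{"dx":0,"dy":0,"dz":0,"turn":0}])

```text
time: 23.1
tool_pos: [0.6191, 0.0071, 0.0845]
tcp_rot: [-0.0, 3.139, -0.0]
wrist_force: [-0.0, -0.3, -0.9]
width: 0.717
```

Call:
jog_arm(motion=[{"dx":0,"dy":-0.1,"dz":-0.3,"turn":0},{"dx":0,"dy":0,"dz":-0.2,"turn":0},{"dx":0,"dy":0,"dz":-0.1,"turn":0},{"dx":0,"dy":0,"dz":0,"turn":0},{"dx":0,"dy":0,"dz":0,"turn":0},{"dx":0,"dy":0,"dz":0,"turn":0}])

```text
time: 23.6
tool_pos: [0.6183, 0.0061, 0.0774]
tcp_rot: [-0.0, 3.141, -0.0]
wrist_force: [-0.0, 0.1, 0.0]
width: 0.715
```

Call:
jog_arm(motion=[{"dx":0,"dy":0,"dz":0,"turn":0},{"dx":0,"dy":0,"dz":0,"turn":0},{"dx":0,"dy":0,"dz":0,"turn":0},{"dx":0,"dy":0,"dz":0,"turn":0},{"dx":0,"dy":0,"dz":1,"turn":0},{"dx":0,"dy":0,"dz":3,"turn":0},{"dx":0,"dy":0,"dz":4,"turn":0},{"dx":0,"dy":0,"dz":4,"turn":0},{"dx":0,"dy":0,"dz":3,"turn":0},{"dx":-2,"dy":3.6,"dz":0,"turn":0},{"dx":-2,"dy":3.6,"dz":0,"turn":0},{"dx":-2,"dy":3.6,"dz":0,"turn":0}], fingers=8.54)

```text
time: 24.6
tool_pos: [0.5583, 0.1147, 0.2296]
tcp_rot: [0.003, 3.138, 0.001]
wrist_force: [0.3, 1.6, -0.4]
width: 1.002
```

Call:
jog_arm(motion=[{"dx":0,"dy":3.6,"dz":0,"turn":0},{"dx":0,"dy":0,"dz":0,"turn":0},{"dx":0,"dy":0,"dz":0,"turn":0},{"dx":0,"dy":0,"dz":0,"turn":0}])

```text
time: 24.93
tool_pos: [0.5583, 0.15, 0.2279]
tcp_rot: [-0.002, 3.141, -0.001]
wrist_force: [0.9, -0.2, 0.0]
width: 0.996
```

Run:
```python
from h import *
p,d,i=snap('w9')
for a in ((.618,.0057,.102),(.452,.313,.048),(.582,.344,.048)):
  try: print(rim(p,d,i,*a))
  except Exception as e: print(a,e)
print(cups(p,d,i))
```

```text
t 24.9833 [0.5584 0.1494 0.2277] [-0.000e+00  3.141e+00 -1.000e-03] 0.9990267106737668
(array([0.6191, 0.0065]), 782, np.float64(0.0274), np.float64(0.0323), array([ 85,  99, 135, 119,  46,  55, 115, 128]), np.float64(0.1011))
(array([0.4504, 0.3132]), 915, np.float64(0.0276), np.float64(0.032), array([ 97, 116, 116,  91,  92, 130, 147, 126]), np.float64(0.0474))
(array([0.5813, 0.3434]), 675, np.float64(0.0272), np.float64(0.0325), array([ 91,  95,  75,  63,  83, 103,  94,  71]), np.float64(0.0472))
[(711.2, -70.4, 27.1), (611.5, 12.3, 28.7), (579.9, 341.0, 33.7), (450.6, 311.4, 32.9)]
```

Call:
jog_arm(motion=[{"dx":-2.15,"dy":3.3,"dz":0,"turn":0},{"dx":-2.15,"dy":3.3,"dz":0,"turn":0},{"dx":-2.15,"dy":3.3,"dz":0,"turn":0},{"dx":-2.15,"dy":3.3,"dz":0,"turn":0},{"dx":-2.2,"dy":3.2,"dz":0,"turn":0},{"dx":0,"dy":0,"dz":-3,"turn":0},{"dx":0,"dy":0,"dz":-4,"turn":0},{"dx":0,"dy":0,"dz":-4,"turn":0},{"dx":0,"dy":0,"dz":0,"turn":0},{"dx":0,"dy":0,"dz":0,"turn":0},{"dx":0,"dy":0,"dz":0,"turn":0}])

```text
time: 25.9
tool_pos: [0.4517, 0.3138, 0.119]
tcp_rot: [0.002, 3.14, 0.001]
wrist_force: [0.8, 0.8, 0.5]
width: 0.998
```

Run:
```python
from h import *
p,d,i=snap('w10')
print(rim(p,d,i,.4504,.3132,.048))
```

```text
t 25.95 [0.4526 0.3145 0.1201] [2.000e-03 3.138e+00 4.000e-03] 1.0026273584661856
(array([0.4498, 0.314 ]), 1242, np.float64(0.0276), np.float64(0.0317), array([159, 137, 155, 165, 170, 154, 138, 164]), np.float64(0.0474))
```

Call:
jog_arm(motion=[{"dx":-0.2,"dy":0,"dz":-4,"turn":0},{"dx":0,"dy":0,"dz":-3,"turn":0},{"dx":0,"dy":0,"dz":-1.5,"turn":0},{"dx":0,"dy":0,"dz":-0.8,"turn":0},{"dx":0,"dy":0,"dz":-0.4,"turn":0},{"dx":0,"dy":0,"dz":0,"turn":0},{"dx":0,"dy":0,"dz":0,"turn":0},{"dx":0,"dy":0,"dz":0,"turn":0}])

```text
time: 26.62
tool_pos: [0.4499, 0.3151, 0.0224]
tcp_rot: [-0.0, 3.138, 0.003]
wrist_force: [-0.1, -0.4, 0.3]
width: 1.0
```

Call:
jog_arm(motion=[{"dx":0,"dy":0,"dz":0,"turn":0},{"dx":0,"dy":0,"dz":0,"turn":0},{"dx":0,"dy":0,"dz":0,"turn":0},{"dx":0,"dy":0,"dz":0,"turn":0},{"dx":0,"dy":0,"dz":0,"turn":0},{"dx":0,"dy":0,"dz":0,"turn":0},{"dx":0,"dy":0,"dz":1,"turn":0},{"dx":0,"dy":0,"dz":3,"turn":0},{"dx":0,"dy":0,"dz":4,"turn":0},{"dx":0,"dy":0,"dz":4,"turn":0},{"dx":0,"dy":0,"dz":4,"turn":0},{"dx":0,"dy":0,"dz":1.8,"turn":0}], fingers=0)

```text
time: 27.62
tool_pos: [0.4504, 0.3156, 0.2052]
tcp_rot: [-0.001, 3.134, 0.008]
wrist_force: [0.9, 0.8, -0.0]
width: 0.715
```

Call:
jog_arm(motion=[{"dx":1.85,"dy":-3.4,"dz":0,"turn":0},{"dx":1.85,"dy":-3.4,"dz":0,"turn":0},{"dx":1.85,"dy":-3.4,"dz":0,"turn":0},{"dx":1.85,"dy":-3.4,"dz":0,"turn":0},{"dx":1.85,"dy":-3.4,"dz":0,"turn":0},{"dx":1.85,"dy":-3.4,"dz":0,"turn":0},{"dx":1.85,"dy":-3.4,"dz":0,"turn":0},{"dx":1.85,"dy":-3.4,"dz":0,"turn":0},{"dx":1.85,"dy":-3.5,"dz":0,"turn":0},{"dx":0,"dy":0,"dz":0,"turn":0},{"dx":0,"dy":0,"dz":0,"turn":0},{"dx":0,"dy":0,"dz":0,"turn":0}])

```text
time: 28.62
tool_pos: [0.6142, 0.007, 0.1983]
tcp_rot: [-0.001, -3.141, -0.001]
wrist_force: [-0.1, 0.3, -1.2]
width: 0.715
```

Run:
```python
from h import *
held()
```

```text
[0.6139 0.0081 0.1983] cup [0.6144 0.0075] rim z 0.2296 rim-tcp 0.0313 0.7137529649170253 [ 0.5 -0.8 -1.3]
```

Call:
jog_arm(motion=[{"dx":0.3,"dy":-0.2,"dz":-2,"turn":0},{"dx":0,"dy":0,"dz":-2.5,"turn":0},{"dx":0,"dy":0,"dz":-2,"turn":0},{"dx":0,"dy":0,"dz":-1.2,"turn":0},{"dx":0,"dy":0,"dz":-0.8,"turn":0},{"dx":0,"dy":0,"dz":-0.6,"turn":0},{"dx":0,"dy":0,"dz":-0.5,"turn":0},{"dx":0,"dy":0,"dz":0,"turn":0},{"dx":0,"dy":0,"dz":0,"turn":0},{"dx":0,"dy":0,"dz":0,"turn":0}])

```text
time: 29.55
tool_pos: [0.6185, 0.005, 0.1034]
tcp_rot: [-0.0, 3.14, -0.0]
wrist_force: [0.3, 0.7, -1.7]
width: 0.717
```

Call:
jog_arm(motion=[{"dx":0,"dy":0.05,"dz":-0.3,"turn":0},{"dx":0,"dy":0,"dz":-0.2,"turn":0},{"dx":0,"dy":0,"dz":-0.1,"turn":0},{"dx":0,"dy":0,"dz":0,"turn":0},{"dx":0,"dy":0,"dz":0,"turn":0},{"dx":0,"dy":0,"dz":0,"turn":0}])

```text
time: 30.05
tool_pos: [0.6179, 0.0056, 0.0966]
tcp_rot: [-0.0, 3.141, 0.0]
wrist_force: [-0.1, 0.8, 1.1]
width: 0.717
```

Seated; I release, lift and go to view cup D.

Call:
jog_arm(motion=[{"dx":0,"dy":0,"dz":0,"turn":0},{"dx":0,"dy":0,"dz":0,"turn":0},{"dx":0,"dy":0,"dz":0,"turn":0},{"dx":0,"dy":0,"dz":0,"turn":0},{"dx":0,"dy":0,"dz":1,"turn":0},{"dx":0,"dy":0,"dz":3,"turn":0},{"dx":0,"dy":0,"dz":4,"turn":0},{"dx":0,"dy":0,"dz":4,"turn":0},{"dx":0,"dy":0,"dz":3,"turn":0},{"dx":-1,"dy":3.9,"dz":0,"turn":0},{"dx":-1,"dy":3.9,"dz":0,"turn":0},{"dx":-1,"dy":3.9,"dz":0,"turn":0}], fingers=8.54)

```text
time: 31.05
tool_pos: [0.5881, 0.1232, 0.2488]
tcp_rot: [0.004, 3.138, 0.001]
wrist_force: [0.3, -0.7, -0.2]
width: 1.001
```

Call:
jog_arm(motion=[{"dx":-1,"dy":3.9,"dz":0,"turn":0},{"dx":-1,"dy":3.9,"dz":0,"turn":0},{"dx":0,"dy":0,"dz":0,"turn":0},{"dx":0,"dy":0,"dz":0,"turn":0},{"dx":0,"dy":0,"dz":0,"turn":0}])

```text
time: 31.47
tool_pos: [0.5677, 0.2005, 0.2468]
tcp_rot: [-0.002, 3.141, -0.001]
wrist_force: [-0.1, -0.1, 0.9]
width: 0.998
```

Run:
```python
from h import *
p,d,i=snap('w11')
for a in ((.618,.0057,.122),(.581,.344,.048)):
  try: print(rim(p,d,i,*a))
  except Exception as e: print(a,e)
```

```text
t 31.5167 [0.5679 0.1998 0.2467] [ 0.000e+00  3.141e+00 -1.000e-03] 1.000632759572865
(array([0.6188, 0.006 ]), 943, np.float64(0.027), np.float64(0.0326), array([ 94, 118, 146, 125,  85,  98, 142, 135]), np.float64(0.1209))
(array([0.5813, 0.3435]), 565, np.float64(0.0274), np.float64(0.0318), array([73, 78, 65, 55, 77, 85, 73, 59]), np.float64(0.0473))
```

Call:
jog_arm(motion=[{"dx":0.3,"dy":3.6,"dz":0,"turn":0},{"dx":0.3,"dy":3.6,"dz":0,"turn":0},{"dx":0.3,"dy":3.6,"dz":0,"turn":0},{"dx":0.3,"dy":3.6,"dz":0,"turn":0},{"dx":0,"dy":0,"dz":-4,"turn":0},{"dx":0,"dy":0,"dz":-4,"turn":0},{"dx":0,"dy":0,"dz":-4,"turn":0},{"dx":0,"dy":0,"dz":-0.6,"turn":0},{"dx":0,"dy":0,"dz":0,"turn":0},{"dx":0,"dy":0,"dz":0,"turn":0},{"dx":0,"dy":0,"dz":0,"turn":0}])

```text
time: 32.43
tool_pos: [0.5823, 0.3448, 0.124]
tcp_rot: [0.002, 3.137, 0.004]
wrist_force: [0.4, -0.3, 0.1]
width: 0.997
```

Run:
```python
from h import *
p,d,i=snap('w12')
print(rim(p,d,i,.5813,.3435,.048))
```

```text
t 32.4833 [0.5824 0.3452 0.1244] [1.000e-03 3.136e+00 5.000e-03] 0.9997230114878392
(array([0.5813, 0.3442]), 1168, np.float64(0.0276), np.float64(0.0315), array([156, 124, 143, 160, 162, 141, 129, 153]), np.float64(0.0474))
```

Call:
jog_arm(motion=[{"dx":-0.1,"dy":-0.1,"dz":-4,"turn":0},{"dx":0,"dy":0,"dz":-3,"turn":0},{"dx":0,"dy":0,"dz":-1.7,"turn":0},{"dx":0,"dy":0,"dz":-0.8,"turn":0},{"dx":0,"dy":0,"dz":-0.5,"turn":0},{"dx":0,"dy":0,"dz":0,"turn":0},{"dx":0,"dy":0,"dz":0,"turn":0},{"dx":0,"dy":0,"dz":0,"turn":0}])

```text
time: 33.15
tool_pos: [0.5804, 0.3445, 0.0228]
tcp_rot: [-0.0, 3.138, 0.003]
wrist_force: [-0.6, 0.1, 0.2]
width: 0.999
```

Call:
jog_arm(motion=[{"dx":0,"dy":0,"dz":0,"turn":0},{"dx":0,"dy":0,"dz":0,"turn":0},{"dx":0,"dy":0,"dz":0,"turn":0},{"dx":0,"dy":0,"dz":0,"turn":0},{"dx":0,"dy":0,"dz":0,"turn":0},{"dx":0,"dy":0,"dz":0,"turn":0},{"dx":0,"dy":0,"dz":1,"turn":0},{"dx":0,"dy":0,"dz":3,"turn":0},{"dx":0,"dy":0,"dz":4,"turn":0},{"dx":0,"dy":0,"dz":4,"turn":0},{"dx":0,"dy":0,"dz":4,"turn":0},{"dx":0,"dy":0,"dz":4,"turn":0}], fingers=0)

```text
time: 34.15
tool_pos: [0.578, 0.3433, 0.2224]
tcp_rot: [0.0, -3.141, 0.0]
wrist_force: [1.0, -0.3, -1.8]
width: 0.711
```

Call:
jog_arm(motion=[{"dx":0.3,"dy":-3.75,"dz":0,"turn":0},{"dx":0.4,"dy":-3.75,"dz":0,"turn":0},{"dx":0.4,"dy":-3.75,"dz":0,"turn":0},{"dx":0.4,"dy":-3.75,"dz":0,"turn":0},{"dx":0.4,"dy":-3.75,"dz":0,"turn":0},{"dx":0.4,"dy":-3.75,"dz":0,"turn":0},{"dx":0.4,"dy":-3.75,"dz":0,"turn":0},{"dx":0.4,"dy":-3.75,"dz":0,"turn":0},{"dx":0.4,"dy":-3.75,"dz":0,"turn":0},{"dx":0,"dy":0,"dz":0,"turn":0},{"dx":0,"dy":0,"dz":0,"turn":0},{"dx":0,"dy":0,"dz":0,"turn":0}])

```text
time: 35.15
tool_pos: [0.6133, 0.006, 0.2204]
tcp_rot: [-0.001, -3.141, -0.001]
wrist_force: [0.1, 1.2, -0.8]
width: 0.708
```

Run:
```python
from h import *
held()
```

```text
[0.6134 0.0072 0.2204] cup [0.6146 0.0065] rim z 0.2515 rim-tcp 0.0312 0.7114895178072368 [ 0.5 -0.1 -1.6]
```

Call:
jog_arm(motion=[{"dx":0.3,"dy":-0.1,"dz":-2,"turn":0},{"dx":0,"dy":0,"dz":-2.5,"turn":0},{"dx":0,"dy":0,"dz":-2,"turn":0},{"dx":0,"dy":0,"dz":-1.4,"turn":0},{"dx":0,"dy":0,"dz":-0.8,"turn":0},{"dx":0,"dy":0,"dz":-0.6,"turn":0},{"dx":0,"dy":0,"dz":-0.4,"turn":0},{"dx":0,"dy":0,"dz":0,"turn":0},{"dx":0,"dy":0,"dz":0,"turn":0},{"dx":0,"dy":0,"dz":0,"turn":0}])

```text
time: 36.08
tool_pos: [0.6175, 0.005, 0.1245]
tcp_rot: [-0.0, 3.139, -0.0]
wrist_force: [0.7, 0.4, -1.4]
width: 0.712
```

Call:
jog_arm(motion=[{"dx":0,"dy":0,"dz":-0.3,"turn":0},{"dx":0,"dy":0,"dz":-0.2,"turn":0},{"dx":0,"dy":0,"dz":-0.1,"turn":0},{"dx":0,"dy":0,"dz":0,"turn":0},{"dx":0,"dy":0,"dz":0,"turn":0},{"dx":0,"dy":0,"dz":0,"turn":0}])

```text
time: 36.58
tool_pos: [0.6166, 0.005, 0.1173]
tcp_rot: [0.0, -3.142, 0.0]
wrist_force: [0.3, -0.9, -1.0]
width: 0.709
```

Release, lift, and head towards the hook pad, viewing the stack on the way.

Call:
jog_arm(motion=[{"dx":0,"dy":0,"dz":0,"turn":0},{"dx":0,"dy":0,"dz":0,"turn":0},{"dx":0,"dy":0,"dz":0,"turn":0},{"dx":0,"dy":0,"dz":0,"turn":0},{"dx":0,"dy":0,"dz":1,"turn":0},{"dx":0,"dy":0,"dz":3,"turn":0},{"dx":0,"dy":0,"dz":4,"turn":0},{"dx":0,"dy":0,"dz":4,"turn":0},{"dx":0,"dy":0,"dz":1,"turn":0},{"dx":-2,"dy":-3.5,"dz":0,"turn":0},{"dx":-2,"dy":-3.5,"dz":0,"turn":0},{"dx":-2,"dy":-3.5,"dz":0,"turn":0}], fingers=8.54)

```text
time: 37.58
tool_pos: [0.5566, -0.1005, 0.249]
tcp_rot: [-0.004, 3.139, -0.001]
wrist_force: [-0.0, -0.1, -0.5]
width: 0.997
```

Call:
jog_arm(motion=[{"dx":-2,"dy":-3.5,"dz":0,"turn":0},{"dx":-2,"dy":-3.5,"dz":0,"turn":0},{"dx":0,"dy":0,"dz":0,"turn":0},{"dx":0,"dy":0,"dz":0,"turn":0},{"dx":0,"dy":0,"dz":0,"turn":0}])

```text
time: 38.0
tool_pos: [0.517, -0.17, 0.2481]
tcp_rot: [0.002, 3.14, 0.0]
wrist_force: [-0.8, -0.3, -0.6]
width: 1.0
```

```bash
cat >> h.py <<'E'
def hook(p,d,i,zt=.038):
    v,u=np.mgrid[:400,:640];W=world(i,u,v,d)
    hs=cv2.cvtColor(p,cv2.COLOR_RGB2HSV)
    m=(d>.1)&(abs(W[...,2]-zt)<.006)&(W[...,1]<-.24)&(W[...,1]>-.45)&(hs[...,0]<25)&(hs[...,1]>70)
    m=cv2.morphologyEx(m.astype('u1'),cv2.MORPH_OPEN,np.ones((9,9)))
    r=rect(i,m,zt); R=W[(d>.1)&(W[...,2]>.025)&(W[...,2]<.045)&(W[...,0]>r[0][0]/1000+.05)&(W[...,0]<.62)&(abs(W[...,1]-r[0][1]/1000)<.05)]
    return r,np.polyfit(R[:,0],R[:,1],1) if len(R)>5 else None,R.max(0) if len(R) else None
E
python3 - <<'E'
from h import *
p,d,i=snap('w13')
try: print(rim(p,d,i,.618,.0057,.142))
except Exception as e: print(e)
print(hook(p,d,i))
E
```

```text
t 38.05 [ 0.5172 -0.1694  0.2479] [-1.00e-03  3.14e+00  0.00e+00] 0.9976109324277495
(array([0.6134, 0.0159]), 781, np.float64(0.0267), np.float64(0.0322), array([173, 237,  75,   9,  33, 106,  71,  77]), np.float64(0.1404))
(((453.5280456542969, -340.12493896484375), (29.066951751708984, 88.36893463134766), 89.9964599609375), array([ 0.00149547, -0.34161662]), array([ 0.57158736, -0.3373964 ,  0.03588001]))
```

View pics/w13.png

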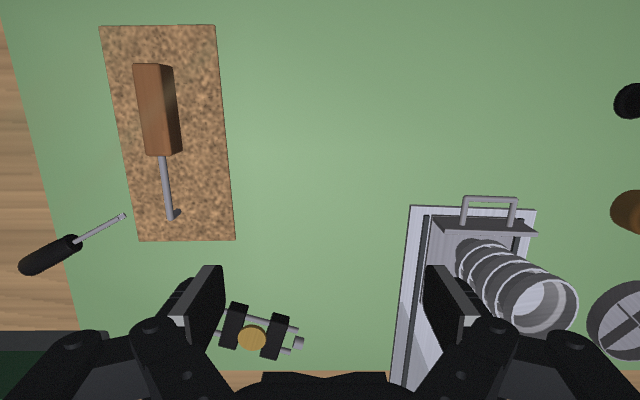

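Call:
jog_arm(motion=[{"dx":0.8,"dy":4,"dz":1,"turn":0},{"dx":0.8,"dy":4,"dz":1,"turn":0},{"dx":0.8,"dy":4,"dz":1,"turn":0},{"dx":0.6,"dy":3,"dz":1,"turn":0},{"dx":0,"dy":0,"dz":0,"turn":0},{"dx":0,"dy":0,"dz":0,"turn":0},{"dx":0,"dy":0,"dz":0,"turn":0}])

```text
time: 38.63
tool_pos: [0.5465, -0.0198, 0.2868]
tcp_rot: [0.005, -3.141, 0.001]
wrist_force: [-1.5, 0.3, 0.3]
width: 0.999
```

Run:
```python
from h import *
p,d,i=snap('w14'); q,_,_=snap('s14','side')
v,u=np.mgrid[:400,:640];W=world(i,u,v,d)
for z0 in (.136,.14,.144,.148): 
  try: print(z0,rim(p,d,i,.616,.008,z0))
  except Exception as e: print(e)
m=(d>.1)&(W[...,2]>.13)&(W[...,2]<.16)&(np.hypot(W[...,0]-.616,W[...,1]-.01)<.045);P=W[m]
ang=np.degrees(np.arctan2(P[:,1]-.01,P[:,0]-.616))//45
for a in range(-4,4):
  Q=P[ang==a]
  if len(Q): print(a*45,len(Q),Q[:,2].max().round(4),Q[Q[:,2].argmax()].round(4))
save('v14',np.hstack([p[150:400,200:600],cv2.resize(q[130:230,200:340],(350,250),interpolation=cv2.INTER_CUBIC)]))
```

```text
t 38.6833 [ 0.5462 -0.0206  0.2864] [ 2.00e-03 -3.14e+00  1.00e-03] 1.0021872391571778
t 38.7333 [ 0.5461 -0.0211  0.2863] [ 1.00e-03 -3.14e+00  0.00e+00] 1.003331971451758
0.136 (array([0.6172, 0.0063]), 483, np.float64(0.0272), np.float64(0.032), array([79, 36, 31, 92, 95, 62, 22, 66]), np.float64(0.136))
0.14 (array([0.6178, 0.0064]), 761, np.float64(0.0273), np.float64(0.0317), array([116,  78,  77, 108, 117,  94,  69, 102]), np.float64(0.141))
0.144 (array([0.6181, 0.0064]), 518, np.float64(0.0276), np.float64(0.0314), array([72, 61, 61, 64, 66, 64, 59, 71]), np.float64(0.1415))
zero-size array to reduction operation minimum which has no identity
-180 167 0.1432 [ 0.5885 -0.0006  0.1432]
-135 121 0.1428 [ 0.5986 -0.0149  0.1428]
-90 125 0.1437 [ 0.6373 -0.0165  0.1437]
-45 202 0.1427 [ 0.641  -0.0108  0.1427]
0 206 0.1429 [0.6387 0.0271 0.1429]
45 128 0.1427 [0.6271 0.0331 0.1427]
90 74 0.1433 [0.6032 0.0318 0.1433]
135 127 0.1431 [0.5973 0.027  0.1431]
```

View pics/v14.png

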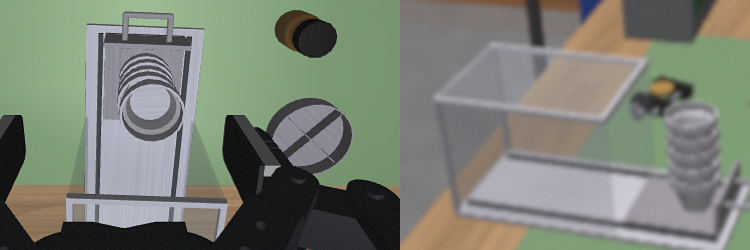

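Call:
jog_arm(motion=[{"dx":-1.05,"dy":-3.55,"dz":-0.8,"turn":0},{"dx":-1.05,"dy":-3.55,"dz":-0.8,"turn":0},{"dx":-1.05,"dy":-3.55,"dz":-0.8,"turn":0},{"dx":-1.05,"dy":-3.55,"dz":-0.8,"turn":0},{"dx":-1.05,"dy":-3.55,"dz":-0.8,"turn":0},{"dx":-1.0,"dy":-3.55,"dz":-1,"turn":0},{"dx":-1.0,"dy":-3.55,"dz":-1,"turn":0},{"dx":-1.0,"dy":-3.55,"dz":-1,"turn":0},{"dx":-1.0,"dy":-3.5,"dz":-1,"turn":0},{"dx":0,"dy":0,"dz":-4,"turn":0},{"dx":0,"dy":0,"dz":-4,"turn":0},{"dx":0,"dy":0,"dz":0,"turn":0}])

```text
time: 39.73
tool_pos: [0.4471, -0.3374, 0.1181]
tcp_rot: [-0.006, -3.129, -0.016]
wrist_force: [-2.4, 1.9, -1.0]
width: 1.001
```

Call:
jog_arm(motion=[{"dx":0,"dy":0,"dz":0,"turn":0},{"dx":0,"dy":0,"dz":0,"turn":0},{"dx":0,"dy":0,"dz":0,"turn":0}])

```text
time: 39.98
tool_pos: [0.4556, -0.3411, 0.13]
tcp_rot: [-0.001, 3.138, -0.005]
wrist_force: [0.3, -0.7, -0.1]
width: 0.999
```

Run:
```python
from h import *
p,d,i=snap('w15'); print(hook(p,d,i))
```

```text
t 40.0333 [ 0.4558 -0.3411  0.1303] [-1.000e-03  3.138e+00 -5.000e-03] 1.000511437289934
(((452.9855041503906, -342.1107177734375), (27.58568572998047, 88.21501922607422), 89.90755462646484), array([ 0.00830083, -0.34673026]), array([ 0.57136005, -0.33866908,  0.03545663]))
```

Call:
jog_arm(motion=[{"dx":-0.2,"dy":0,"dz":-3,"turn":0},{"dx":0,"dy":0,"dz":-3.5,"turn":0},{"dx":0,"dy":0,"dz":-2.5,"turn":0},{"dx":0,"dy":0,"dz":-1.5,"turn":0},{"dx":0,"dy":0,"dz":-0.8,"turn":0},{"dx":0,"dy":0,"dz":-0.5,"turn":0},{"dx":0,"dy":0,"dz":0,"turn":0},{"dx":0,"dy":0,"dz":0,"turn":0},{"dx":0,"dy":0,"dz":0,"turn":0}])

```text
time: 40.78
tool_pos: [0.4534, -0.3409, 0.0109]
tcp_rot: [-0.001, 3.139, -0.003]
wrist_force: [0.1, 0.7, 0.1]
width: 0.999
```

Call:
jog_arm(motion=[{"dx":0,"dy":0,"dz":0,"turn":0},{"dx":0,"dy":0,"dz":0,"turn":0},{"dx":0,"dy":0,"dz":0,"turn":0},{"dx":0,"dy":0,"dz":0,"turn":0},{"dx":0,"dy":0,"dz":0,"turn":0},{"dx":0,"dy":0,"dz":0,"turn":0},{"dx":0,"dy":0,"dz":0,"turn":0},{"dx":0,"dy":0,"dz":0,"turn":0},{"dx":0,"dy":0,"dz":0,"turn":0}], fingers=0, grip_force=60)

```text
time: 41.53
tool_pos: [0.4523, -0.3403, 0.0095]
tcp_rot: [-0.0, 3.141, -0.001]
wrist_force: [-0.2, -0.3, 4.4]
width: 0.316
```

Call:
jog_arm(motion=[{"dx":0,"dy":0,"dz":2,"turn":0},{"dx":0,"dy":0,"dz":4,"turn":0},{"dx":0,"dy":0,"dz":4,"turn":0},{"dx":-0.5,"dy":3.85,"dz":1,"turn":0},{"dx":-0.5,"dy":3.85,"dz":1,"turn":0},{"dx":-0.5,"dy":3.85,"dz":0,"turn":0},{"dx":-0.5,"dy":3.85,"dz":0,"turn":0},{"dx":-0.5,"dy":3.85,"dz":0,"turn":0},{"dx":-0.5,"dy":3.85,"dz":0,"turn":0},{"dx":-0.5,"dy":3.85,"dz":0,"turn":0},{"dx":-0.4,"dy":3.85,"dz":0,"turn":0},{"dx":-0.4,"dy":3.8,"dz":0,"turn":0}])

```text
time: 42.53
tool_pos: [0.4073, 0.0078, 0.1283]
tcp_rot: [-0.001, -3.14, -0.0]
wrist_force: [0.3, -1.1, -0.2]
width: 0.315
```

Call:
jog_arm(motion=[{"dx":0,"dy":0,"dz":0,"turn":0},{"dx":0,"dy":0,"dz":0,"turn":0},{"dx":0,"dy":0,"dz":0,"turn":0},{"dx":0,"dy":0,"dz":-3,"turn":0},{"dx":0,"dy":0,"dz":-3,"turn":0},{"dx":0,"dy":0,"dz":-2,"turn":0},{"dx":0,"dy":0,"dz":-1.3,"turn":0},{"dx":0,"dy":0,"dz":-0.7,"turn":0},{"dx":0,"dy":0,"dz":0,"turn":0},{"dx":0,"dy":0,"dz":0,"turn":0},{"dx":0,"dy":0,"dz":0,"turn":0}])

```text
time: 43.45
tool_pos: [0.4101, 0.0054, 0.03]
tcp_rot: [0.002, 3.14, -0.0]
wrist_force: [0.7, -0.2, -2.1]
width: 0.317
```

Call:
jog_arm(motion=[{"dx":0.4,"dy":0,"dz":0,"turn":0},{"dx":0.5,"dy":0,"dz":0,"turn":0},{"dx":0.5,"dy":0,"dz":0,"turn":0},{"dx":0.6,"dy":0,"dz":0,"turn":0},{"dx":0.7,"dy":0,"dz":0,"turn":0},{"dx":0.8,"dy":0,"dz":0,"turn":0},{"dx":0.9,"dy":0,"dz":0,"turn":0},{"dx":0.9,"dy":0,"dz":0,"turn":0},{"dx":0.9,"dy":0,"dz":0,"turn":0},{"dx":0.9,"dy":0,"dz":0,"turn":0},{"dx":0.9,"dy":0,"dz":0,"turn":0},{"dx":0.9,"dy":0,"dz":0,"turn":0}])

```text
time: 44.45
tool_pos: [0.4988, 0.0061, 0.0288]
tcp_rot: [0.0, -3.141, -0.0]
wrist_force: [-1.5, -1.4, -0.9]
width: 0.319
```

Call:
jog_arm(motion=[{"dx":0.9,"dy":-0.05,"dz":0,"turn":0},{"dx":0.9,"dy":-0.05,"dz":0,"turn":0},{"dx":0.9,"dy":-0.05,"dz":0,"turn":0},{"dx":0.9,"dy":-0.05,"dz":0,"turn":0},{"dx":0.9,"dy":0,"dz":0,"turn":0},{"dx":0.9,"dy":0,"dz":0,"turn":0},{"dx":0.8,"dy":0,"dz":0,"turn":0},{"dx":0.7,"dy":0,"dz":0,"turn":0},{"dx":0.6,"dy":0,"dz":0,"turn":0},{"dx":0.5,"dy":0,"dz":0,"turn":0},{"dx":0.4,"dy":0,"dz":0,"turn":0},{"dx":0.3,"dy":0,"dz":0,"turn":0}])

```text
time: 45.45
tool_pos: [0.5856, 0.0041, 0.0292]
tcp_rot: [-0.0, 3.141, -0.0]
wrist_force: [-1.1, -0.6, -1.9]
width: 0.32
```

Call:
jog_arm(motion=[{"dx":0.4,"dy":0,"dz":0,"turn":0},{"dx":0.4,"dy":0,"dz":0,"turn":0},{"dx":0.3,"dy":0,"dz":0,"turn":0},{"dx":0.3,"dy":0,"dz":0,"turn":0},{"dx":0.2,"dy":0,"dz":0,"turn":0},{"dx":0,"dy":0,"dz":0,"turn":0},{"dx":0,"dy":0,"dz":0,"turn":0}])

```text
time: 46.03
tool_pos: [0.6016, 0.0042, 0.0293]
tcp_rot: [-0.0, 3.14, 0.0]
wrist_force: [0.3, -0.2, -1.9]
width: 0.318
```

Call:
jog_arm(motion=[{"dx":0.3,"dy":0,"dz":0,"turn":0},{"dx":0.2,"dy":0,"dz":0,"turn":0},{"dx":0.2,"dy":0,"dz":0,"turn":0},{"dx":0,"dy":0,"dz":0,"turn":0},{"dx":0,"dy":0,"dz":0,"turn":0}])

```text
time: 46.45
tool_pos: [0.6057, 0.0043, 0.0278]
tcp_rot: [0.001, -3.137, -0.0]
wrist_force: [-4.3, -0.3, -3.2]
width: 0.316
```

Call:
jog_arm(motion=[{"dx":0.2,"dy":0,"dz":0,"turn":0},{"dx":0.2,"dy":0,"dz":0,"turn":0},{"dx":0,"dy":0,"dz":0,"turn":0},{"dx":0,"dy":0,"dz":0,"turn":0},{"dx":0,"dy":0,"dz":0,"turn":0}])

```text
time: 46.87
tool_pos: [0.606, 0.0043, 0.027]
tcp_rot: [0.001, -3.129, -0.0]
wrist_force: [-14.4, 0.8, 3.8]
width: 0.319
```

Run:
```python
from h import *
q,_,_=snap('s16','side');a=cv2.imread('pics/side0.png')[...,::-1]
save('v16',np.vstack([cv2.resize(x[145:235,205:350],None,fx=4,fy=3.3,interpolation=cv2.INTER_CUBIC) for x in(a,q)]))
```

```text
t 46.9167 [0.606  0.0043 0.027 ] [ 1.000e-03 -3.129e+00 -1.000e-03] 0.3134553144223155
```

View pics/v16.png

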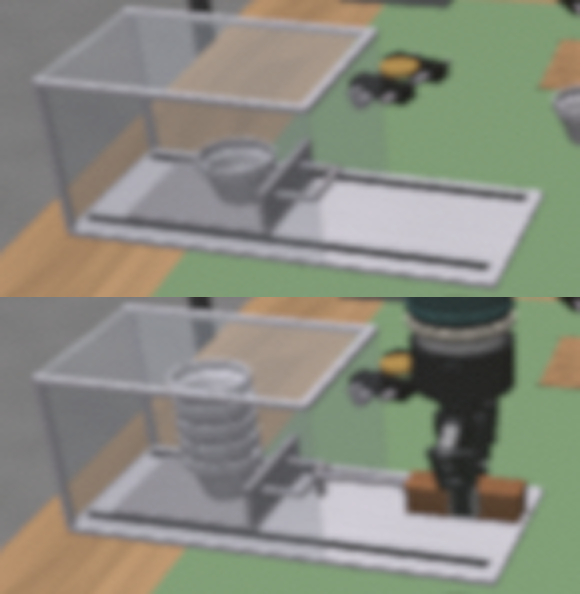

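Call:
jog_arm(motion=[{"dx":-0.5,"dy":0,"dz":0,"turn":0},{"dx":-1,"dy":0,"dz":0,"turn":0},{"dx":-2,"dy":0,"dz":0,"turn":0},{"dx":-3,"dy":0,"dz":0,"turn":0},{"dx":-3,"dy":0,"dz":0.5,"turn":0},{"dx":-3,"dy":0,"dz":2,"turn":0},{"dx":-3,"dy":0,"dz":2.5,"turn":0},{"dx":-0.3,"dy":-2,"dz":3,"turn":0},{"dx":0,"dy":-3,"dz":2,"turn":0},{"dx":0,"dy":-4,"dz":0,"turn":0},{"dx":0,"dy":-4,"dz":0,"turn":0},{"dx":0,"dy":-4,"dz":0,"turn":0}])

```text
time: 47.92
tool_pos: [0.4553, -0.168, 0.1313]
tcp_rot: [-0.002, 3.136, -0.004]
wrist_force: [0.3, 1.5, -1.6]
width: 0.317
```

Call:
jog_arm(motion=[{"dx":0,"dy":-4,"dz":0,"turn":0},{"dx":0,"dy":-4,"dz":0,"turn":0},{"dx":0,"dy":-4,"dz":0,"turn":0},{"dx":0,"dy":-3.5,"dz":0,"turn":0},{"dx":0,"dy":-2,"dz":0,"turn":0},{"dx":0,"dy":0,"dz":0,"turn":0},{"dx":0,"dy":0,"dz":0,"turn":0},{"dx":0,"dy":0,"dz":0,"turn":0},{"dx":0,"dy":0,"dz":0,"turn":0}])

```text
time: 48.67
tool_pos: [0.454, -0.3398, 0.1291]
tcp_rot: [-0.002, 3.141, 0.0]
wrist_force: [0.1, -0.5, -3.0]
width: 0.316
```

Call:
jog_arm(motion=[{"dx":0,"dy":0,"dz":-3,"turn":0},{"dx":0,"dy":0,"dz":-3.5,"turn":0},{"dx":0,"dy":0,"dz":-2.5,"turn":0},{"dx":0,"dy":0,"dz":-1.3,"turn":0},{"dx":0,"dy":0,"dz":-0.5,"turn":0},{"dx":0,"dy":0,"dz":-0.3,"turn":0},{"dx":0,"dy":0,"dz":-0.3,"turn":0},{"dx":0,"dy":0,"dz":0,"turn":0},{"dx":0,"dy":0,"dz":0,"turn":0},{"dx":0,"dy":0,"dz":0,"turn":0}])

```text
time: 49.5
tool_pos: [0.4549, -0.3417, 0.0164]
tcp_rot: [-0.0, 3.14, -0.003]
wrist_force: [-0.2, -0.5, -0.9]
width: 0.317
```

Call:
jog_arm(motion=[{"dx":0,"dy":0,"dz":-0.25,"turn":0},{"dx":0,"dy":0,"dz":-0.2,"turn":0},{"dx":0,"dy":0,"dz":0,"turn":0},{"dx":0,"dy":0,"dz":0,"turn":0}])

```text
time: 49.83
tool_pos: [0.4537, -0.3408, 0.0104]
tcp_rot: [0.0, -3.141, -0.0]
wrist_force: [-0.1, 0.7, -1.7]
width: 0.316
```

Call:
jog_arm(motion=[{"dx":0,"dy":0,"dz":0,"turn":0},{"dx":0,"dy":0,"dz":0,"turn":0},{"dx":0,"dy":0,"dz":0,"turn":0},{"dx":0,"dy":0,"dz":0,"turn":0},{"dx":0,"dy":0,"dz":0,"turn":0},{"dx":0,"dy":0,"dz":0,"turn":0},{"dx":0,"dy":0,"dz":2,"turn":0},{"dx":0,"dy":0,"dz":4,"turn":0},{"dx":0,"dy":0,"dz":4,"turn":0},{"dx":0,"dy":0,"dz":4,"turn":0},{"dx":0,"dy":0,"dz":4,"turn":0},{"dx":0,"dy":0,"dz":4,"turn":0}], fingers=8.54)

```text
time: 50.83
tool_pos: [0.4536, -0.3406, 0.2325]
tcp_rot: [-0.0, 3.142, -0.0]
wrist_force: [0.9, 0.6, -0.8]
width: 1.0
```

Call:
jog_arm(motion=[{"dx":0,"dy":4,"dz":0,"turn":0},{"dx":0,"dy":4,"dz":0,"turn":0},{"dx":0,"dy":3,"dz":0,"turn":0},{"dx":0,"dy":0,"dz":0,"turn":0},{"dx":0,"dy":0,"dz":0,"turn":0},{"dx":0,"dy":0,"dz":0,"turn":0},{"dx":0,"dy":0,"dz":0,"turn":0}])

```text
time: 51.42
tool_pos: [0.454, -0.2318, 0.2305]
tcp_rot: [-0.001, -3.142, 0.001]
wrist_force: [0.4, -0.1, 0.6]
width: 1.0
```

Run:
```python
from h import *
p,d,i=snap('w17'); print(hook(p,d,i))
v,u=np.mgrid[:400,:640];W=world(i,u,v,d);hs=cv2.cvtColor(p,cv2.COLOR_RGB2HSV)
m=(d>.1)&(W[...,1]<-.2)&(hs[...,0]<28)&(hs[...,1]>60)&(W[...,1]>-.45)&(W[...,0]>.3)&(W[...,0]<.65);m=cv2.morphologyEx(m.astype('u1'),cv2.MORPH_OPEN,np.ones((5,5)))
print('pad',rect(i,cv2.morphologyEx(m,cv2.MORPH_CLOSE,np.ones((25,25))),.004))
q,_,_=snap('s17','side');t,_,_=snap('t17','top')
save('v17',np.hstack([cv2.resize(t[80:280,180:480],(450,300)),cv2.resize(q[130:230,200:340],(350,300),interpolation=cv2.INTER_CUBIC)]))
```

```text
t 51.4667 [ 0.454  -0.2319  0.2304] [-1.000e-03 -3.141e+00  0.000e+00] 1.0005263825550181
(((454.53961181640625, -339.65869140625), (28.423961639404297, 88.25151824951172), 89.80193328857422), array([-0.00066645, -0.34007802]), array([ 0.57430255, -0.33673022,  0.03520656]))
pad ((489.2272644042969, -339.3714294433594), (238.38414001464844, 118.95106506347656), 0.6319824457168579)
t 51.5167 [ 0.4539 -0.2319  0.2304] [-2.000e-03 -3.141e+00  0.000e+00] 0.9953772357835394
t 51.5667 [ 0.4539 -0.2319  0.2303] [-2.000e-03 -3.141e+00 -0.000e+00] 1.0019249018516228
```

View pics/v17.png

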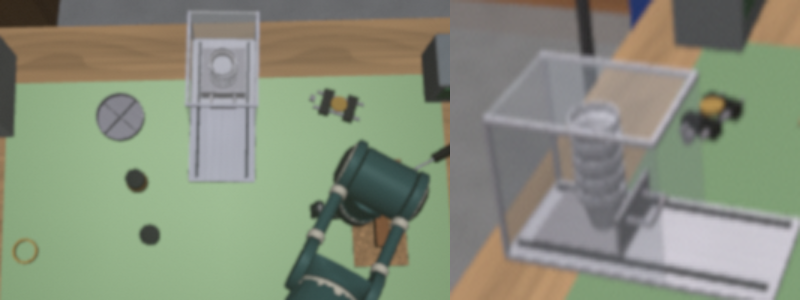

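```bash
python3 -c "
from workcell import bot
print(bot.finish_job())"
```

```text
the job is handed in; nothing more can be done
None
```

I pulled the tray out with the hook, nested all four loose cups in the tray's cup, and pushed the tray home again with the hook. The hook is back on its cork pad. The job was handed in at about 52 s of robot time; no verdict was reported.

- **Stack:** with the tray still out, the top rim was level and centred within about 2 mm of the tray cup. Its height was right for four nested cups. After the push the pictures show the stack upright under the hood.
- **Tray:** it ran against a firm stop, about 14 N on the last nudge. The side picture shows it slightly deeper than at the start.
- **Hook:** it lies flat, with both ends at least 35 mm inside the pad's edges.
- **Bystanders:** the last top view shows the loupe, jar, sorter, casing ring and movement holder standing as before. I did not measure their shift. The arm hid part of the driver in that view.

**Disagreements:**
- One stack check made at an angle, partly hidden by a finger, read the top rim about 10 mm off. A clear view right after gave 1–2 mm.
- The loop bar first measured about 10 mm further forward than the given 34 mm inside the hood. Either the tray did not start fully home or the measurement was off.
- On the first hook grasp the gripper was about 8 mm off in y, so closing the fingers shifted the hook on its pad. It was gripped normally after that.

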